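# Seat the gear arbor in the tilted checking spindle

### The job

Take the gear arbor (the tool with the straight round mandrel and the slotted flange) out of the wooden rack and fit its tapered shank into the tilted spindle of the checking stand: feel for the two drive dogs by turning it until the flange slots drop over them, and press it gently fully home, flange flat against the spindle face. Keep hold of it until it is home, then let go and leave it there; leave the dead centre in the rack and the parts lying on the bench where they are.

Things in the scene. Friction and masses are not known exactly. Their poses are not given: they have to be found in the camera images.
- arbor: Loose plain-steel gear arbor, 0.55 to 0.85 kg, 131 mm long. Origin: on its axis in the plane of the flange's underside; z runs from shank to mandrel. Flange z 0 to 14 mm, diameter 62 mm, with two open slots cut through its full thickness at its +x and -x sides, 17 mm wide (across y), from radius 18.5 mm to the rim. Starts standing shank down in one of the rack's holes, flange on the rack.
- mandrel (a point): Point on the arbor's axis 45 mm above its origin, in its straight round mandrel (diameter 28 mm, z 14 to 72 mm of the arbor), the place to grip; a stub of diameter 23 mm ends it at 76 mm. Axes as the arbor's.
- shank_tip (a point): Small end of the arbor's tapered shank, on its axis 55 mm below its origin. The shank's diameter is 20 mm here and 36 mm at the flange. Axes as the arbor's.
- nose (a point): Centre of the spindle's flat front face (steel, diameter 80 mm), in the taper's mouth. z: spindle axis out of the taper, leaning 22 to 34 degrees from vertical, roughly towards the robot; y is level, x points away from the robot and up. Home, the arbor's flange lies flat on the face: its origin is at this point, its z along this z, with about 1 mm of side play. Spindle and tilt are locked.
- dogs (a point): Point on the spindle axis 9 mm out from the face, level with the tops of the two drive dogs, which stand opposite one another, 12 mm wide (8 mm at the bevelled top), at radius 22 to 31 mm. Axes as the nose's. Their line lies within 35 degrees, either way, of this x axis; the angle is not reported: see or feel it. More than some 5 degrees off, the flange stops here, 9 mm short of home.
- taper_end (a point): Bottom of the spindle's taper, on the axis 62 mm inside the face. The bore has diameter 38.4 mm at the face and narrows as the shank does, to 20.4 mm here. Axes as the nose's.
- head: The fixed checking stand, grey: base plate 200 x 160 x 16 mm and two cheeks (70 x 16 mm, inner faces 108 mm apart, 132 mm high) to its left and right, holding the tilted spindle cartridge (diameter 86 mm, its collar 104 mm). Origin: centre of the base's underside; x points roughly away from the robot. The tilt axis runs along y 110 mm above the origin; the spindle face is 70 mm from it.
- rack: Fixed wooden block, 130 x 240 x 70 mm (x, y, z), origin at the centre of its underside. Two vertical through holes of diameter 43 mm at y = -60 and +60 mm: the arbor stands in one, the dead centre in the other.
- centre: Bystander: loose dead centre, plain steel, the same tapered shank but a round collar without slots (diameter 54 mm, 12 mm thick) and above it a pointed nose of diameter 32 mm, tip 62 mm above the origin. Origin as the arbor's: on the axis at the collar's underside. To be left in the rack.
- gear: Bystander: loose dark gear lying flat, diameter 92 mm, 24 mm high, origin under its centre.
- bearing: Bystander: loose bearing ring lying flat, diameter 54 mm, 16 mm high, origin under its centre.
- cup: Bystander: loose plastic cup, upright, rim diameter 68 mm, 75 mm high, origin under its centre.

How it is judged (in metres and radians):
On the way:
1. the arbor is fully home in the spindle (slots over the dogs) while the fingers still hold it (distance between arbor and nose below 0.004 m and angle between the z axis of arbor and the z axis of nose, either way round below 0.06 rad and contact force between the fingers and arbor above 1 N), for 0.2 s.
At the end, for the whole second after the job is handed in: The arbor rests fully home in the spindle: its origin within 4 mm of the centre of the spindle face, its axis within 3.4 degrees of the spindle's, at rest and released; the dead centre is within 20 mm, and gear, bearing ring and cup within 30 mm, of where they were (distance between arbor and nose below 0.004 m and angle between the z axis of arbor and the z axis of nose, either way round below 0.06 rad and linear speed of arbor below 0.02 m/s and distance of centre from where it was at the start of the episode below 0.02 m and distance of each of gear, bearing, cup from where it was at the start of the episode below 0.03 m); the robot touches nothing.
It fails at once if the arbor is forced or knocked against the spindle or its stand (more than 80 N) (contact force between arbor and head above 80 N).
It fails at once if the dead centre is disturbed (moved more than 20 mm) (distance of centre from where it was at the start of the episode above 0.02 m).
It fails at once if a bystander on the bench is disturbed (moved more than 30 mm) (distance of any of gear, bearing, cup from where it was at the start of the episode above 0.03 m).
It also fails if it takes over 61 s, if anything falls off the work surface, if the arm or the gripper's body presses on something with over 40 N, if the wrist force passes 120 N, or if a joint passes its speed limit or range.

### The arm

A 7-joint arm with a two-finger parallel gripper is mounted at the origin on the work surface. World frame = base frame: x ahead of the robot, y to its left, z up, the work surface at z = 0. Lengths are in mm, angles in rad, forces in N, time in s.
With the tool pointing down it reaches from about 400 to 850 mm from the base axis. Payload 10.4 kg.
Tool frame: the origin (TCP) lies on the centre line of the jaws, within the pads' length; the fingertips stand 8 mm ahead of it and the grasp point (between the pads) lies 11 mm behind it; y points along the fingers, z is the direction in which the jaws open and shut, and the axes are right-handed (so a half turn about y gives the same grasp; the last joint's range is limited). The gripper opens to 87 mm and grips with 3 to 60 N. Pads are 19 mm wide; open, the fingers measure 117 mm over their backs; the gripper's body (75 mm by 190 mm) begins 51 mm behind the grasp point.
Start: joints at [1.23, 0.332, -0.065, 1.46, 0.022, 1.35, -0.088], TCP at [195.32, -593.718, 230.576] pointing down, gripper open.
Joint ranges: [-2.6, 2.6], [-0.5, 2.12], [-1.47, 1.34], [0.16, 2.42], [-1.27, 4.41], [0.06, 2.06], [-2.6, 2.6]. Speed limits (rad/s): [2.22, 2.22, 2.79, 2.79, 3.14, 3.14, 3.14].

### API

Orientations are given as [roll, pitch, yaw] about the fixed x, y, z axes, in that order (R = Rz(yaw) Ry(pitch) Rx(roll)).
In Python, from plant import env, grab_frame, job gives the robot as it stands.
- The arm moves only by the tool carry_out, never from a script. Its argument "steps" is a list that holds one entry, the list of rows, each a list of 5 numbers: the shift along the tool's x, y, z in cm, then the turn about the tool's y in rad, then the closure, from -1 (fully open) to 1 (shut). A call has 1 to 5 rows; each row is the pose to reach, as a shift and turn from the pose commanded when the call began, along the tool's axes at that moment; what a row does not reach only later rows make up. A row lasts 1/10 s, in which the tool goes at most 50 mm and 8.59 degrees, less where a joint would pass 70% of its speed; a pose out of reach is approached as far as the arm can. A call with a gripper value outside its range is refused whole. The fingers move at their own pace and stop on an object; the grip force is fixed at half the most. Time passes only in rows, so rows that repeat a pose let the fingers close. It gives the time, the measured TCP pose, the force and the opening at its end, in the units of the state.
- env.read_state(): the state, without advancing time (a new reading comes with each control period).
- grab_frame(name): name is "scene" or "side" or "wrist"; returns a dict with "pixels" (384x512x3 uint8, red, green, blue), "intrinsics" (3x3 intrinsics, pixels), "eye" and "attitude" of the camera in the world. Camera axes: x right, y up, looking along -z (the intrinsics and any distortion apply to the point x, -y, -z); pixel columns grow to the right and rows downward; lengths in mm; the calibration is good to about 2 mm. A picture is of the moment at which its call begins. There is no depth.
- job.finish_job(): hands the job in, once; it reports no verdict.
The state is a dict: "clock": time; "joint_positions": joint angles; "joint_vel": joint speeds; "joint_efforts": joint torques, N m; "ee_pos": TCP position; "tcp_rot": TCP orientation; "wrist_force": force on the tool from outside, world axes, zero at the start; "moment": the same for the moment, N m; "opening": finger opening in mm.
Only numpy, scipy, OpenCV 4.12 (cv2) and the standard library are available. Lean on these libraries where they do the work, as an engineer would, in place of code of your own. Each camera call takes 0.05 s, during which the arm holds its last target.

## Working session

There is one attempt and no reset: what is moved stays moved. The work goes in short steps, Python scripts to look and compute and a tool call to move; the robot and the scene stay as the last step left them, time stands still between calls to the robot, and variables do not carry over. Pictures are saved under pics/ and viewed, and the job is handed in when it is done.

Besides the shell and the picture viewer there is one more tool, called after "Request:" as name(argument=value, ...), one argument or row to a line, values as JSON. carry_out: Moves the arm, as the interface text tells. Its arguments: {"type":"object","properties":{"steps":{"type":"array"}},"required":["steps"]}

```bash
ls; mkdir -p pics; python3 - <<'E'
from plant import env, grab_frame, job
import cv2,json,numpy as np
s=env.read_state(); print(s)
for n in ["scene","side","wrist"]:
    f=grab_frame(n); cv2.imwrite(f"pics/{n}0.png",f["pixels"][:,:,::-1]); print(n,f["intrinsics"],f["eye"],f["attitude"],[k for k in f])
    np.save(f"pics/{n}0.npy",f,allow_pickle=True)
E
```

```text
pics
{'clock': 0.0, 'joint_positions': array([ 1.23036567,  0.33287937, -0.06472797,  1.46093039,  0.0216071 ,
        1.34987235, -0.08848914]), 'joint_vel': array([ 1.01554538e-03,  1.60232206e-03,  1.63042268e-04,  7.86451091e-04,
       -7.96418353e-04,  8.02689729e-05,  7.23050398e-04]), 'joint_efforts': array([-3.60831218e-04, -6.23255610e+01,  2.44547945e-02, -3.89901531e+01,
       -6.14039786e-02,  3.93696001e-02,  1.29611740e-04]), 'ee_pos': array([ 195.21259462, -593.34906129,  229.75452941]), 'tcp_rot': array([-1.57218847e+00, -6.08389256e-05, -2.82370232e+00]), 'wrist_force': array([-0.3312434 , -0.81159762,  0.03143593]), 'moment': array([-0.04491007,  0.00268771, -0.00721872]), 'opening': 86.99577890943546}
scene [[395.63377133   0.         250.73045654]
 [  0.         395.63377133 188.36395231]
 [  0.           0.           1.        ]] [821.71398017 449.1641159  743.29225352] [0.67837663 0.00469358 2.58392588] ['pixels', 'intrinsics', 'eye', 'attitude']
side [[463.41694636   0.         243.61824217]
 [  0.         463.41694636 194.58326839]
 [  0.           0.           1.        ]] [291.54058911 649.01097097 669.55866044] [ 0.91355884  0.02183065 -2.75207437] ['pixels', 'intrinsics', 'eye', 'attitude']
wrist [[265.08082518   0.         256.82996702]
 [  0.         265.08082518 194.54130583]
 [  0.           0.           1.        ]] [ 260.86577288 -571.54449     383.66384053] [-2.56646467e-01  1.03850748e-03 -1.25263179e+00] ['pixels', 'intrinsics', 'eye', 'attitude']
```

View pics/scene0.png

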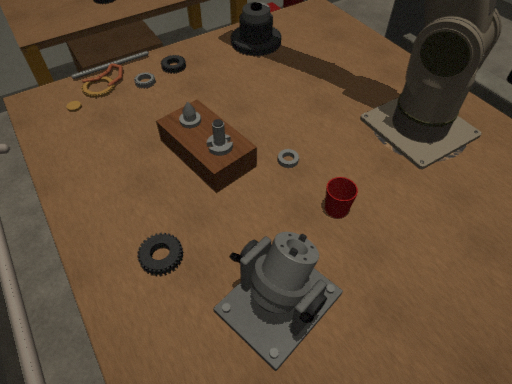

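View pics/side0.png

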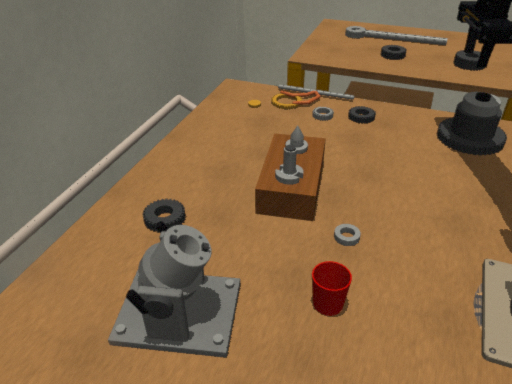

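View pics/wrist0.png

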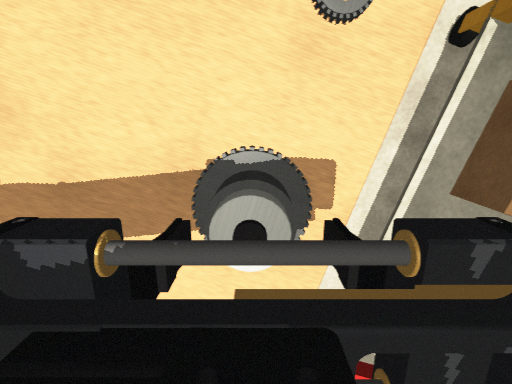

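```bash
cat > h.py <<'E'
import numpy as np,cv2
from scipy.spatial.transform import Rotation as Ro
def cam(f):
    R=Ro.from_euler('xyz',f["attitude"]).as_matrix(); return np.array(f["intrinsics"]),np.array(f["eye"]),R
def proj(f,P):
    K,e,R=cam(f); c=(np.atleast_2d(P)-e)@R; u=np.c_[c[:,0],-c[:,1],-c[:,2]]@K.T; return u[:,:2]/u[:,2:]
def ray(f,uv):
    K,e,R=cam(f); d=np.linalg.inv(K)@np.array([uv[0],uv[1],1.]); d=R@np.array([d[0],-d[1],-d[2]]); return e,d/np.linalg.norm(d)
def onz(f,uv,z):
    e,d=ray(f,uv); return e+d*(z-e[2])/d[2]
def tri(obs):
    A=np.zeros((3,3));b=np.zeros(3);L=[]
    for f,uv in obs:
        e,d=ray(f,uv);M=np.eye(3)-np.outer(d,d);A+=M;b+=M@e;L.append((e,d))
    p=np.linalg.solve(A,b); return p,[np.linalg.norm(np.cross(p-e,d)) for e,d in L]
def load(n): return np.load(f"pics/{n}.npy",allow_pickle=True).item()
def crop(n,x0,y0,x1,y1,k,out):
    im=cv2.imread(f"pics/{n}.png")[y0:y1,x0:x1]; cv2.imwrite(f"pics/{out}.png",cv2.resize(im,None,fx=k,fy=k,interpolation=cv2.INTER_CUBIC))
E
python3 - <<'E'
from h import *
for n in ("scene0","side0"): print(proj(load(n),[[0,0,0],[195,-593,230]]))
crop("scene0",205,220,345,360,4,"c1");crop("side0",105,215,245,355,4,"c2")
crop("scene0",150,90,265,195,5,"c3");crop("side0",250,120,335,220,6,"c4")
E
```

```text
[[418.92589969 126.52460472]
 [244.82690715 -24.14535614]]
[[554.99963929 324.77316371]
 [475.17136033  56.02272147]]
```

View pics/c1.png

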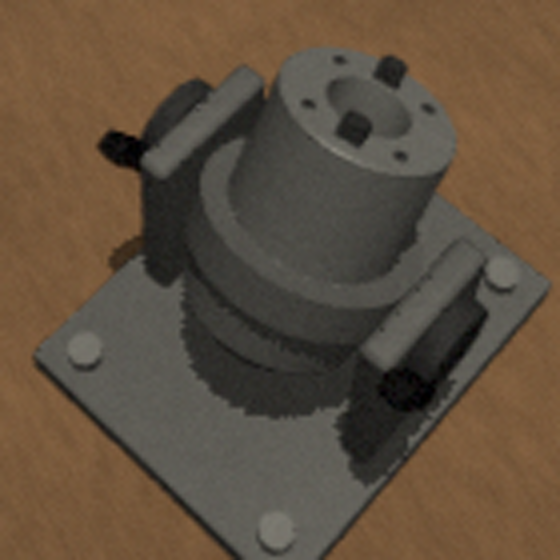

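View pics/c2.png

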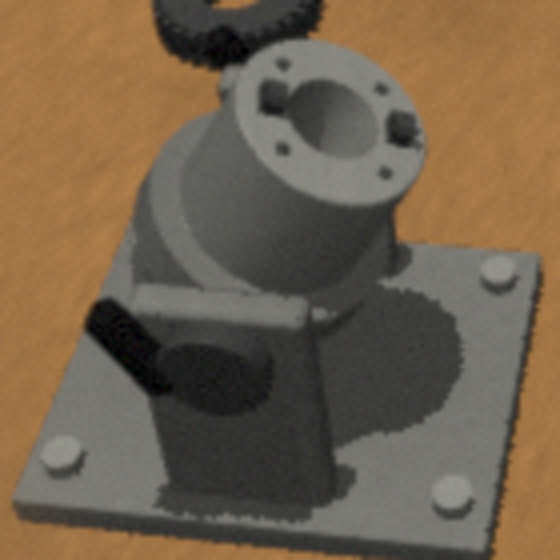

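View pics/c3.png

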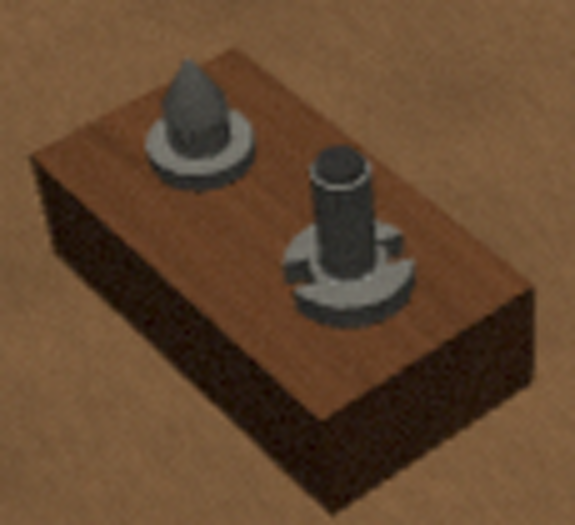

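View pics/c4.png

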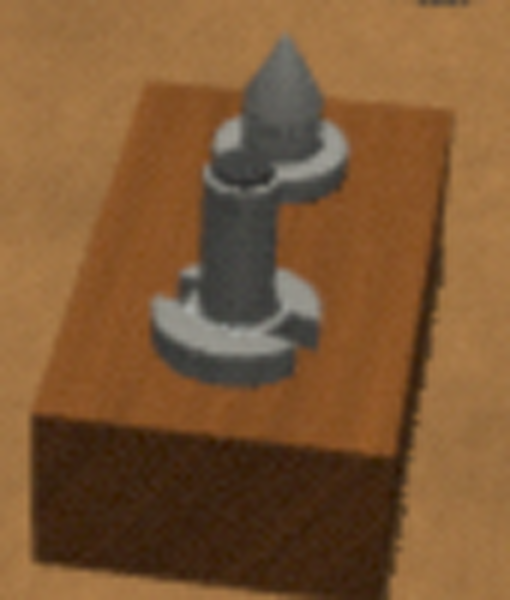

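```bash
cat > m.py <<'E'
from h import *
A=load("scene0");B=load("side0")
c1=lambda x,y:(205+(x+.5)/4-.5,220+(y+.5)/4-.5)
c2=lambda x,y:(105+(x+.5)/4-.5,215+(y+.5)/4-.5)
c3=lambda x,y:(150+(x+.5)/5-.5,90+(y+.5)/5-.5)
c4=lambda x,y:(250+(x+.5)/6-.5,120+(y+.5)/6-.5)
if __name__=="__main__":
    np.set_printoptions(precision=1,suppress=True)
    print("plate scene",[onz(A,c1(*p),16) for p in [(38,356),(550,285),(280,580)]])
    print("plate side",[onz(B,c2(*p),16) for p in [(15,508),(490,548),(541,255)]])
    s=[(391,66),(428,108),(400,156),(353,122),(308,104),(340,60)]
    t=[(275,95),(283,64),(381,89),(402,125),(385,172),(283,149)]
    for k in (0,3):
        P=[]
        for i in range(6):
            p,r=tri([(A,c1(*s[i])),(B,c2(*t[(i+k)%6]))]); print(k,i,p,r); P.append(p)
    # ellipse centre of face
    print("arbor top scene",onz(A,c3(342,163),146),"side",onz(B,c4(244,167),146))
    print("tri top",tri([(A,c3(342,163)),(B,c4(244,167))]))
    print("rack corners scene",[onz(A,c3(*p),70) for p in [(33,155),(236,50),(533,290),(322,418)]])
    print("rack corners side",[onz(B,c4(*p),70) for p in [(33,413),(145,85),(455,112),(395,458)]])
    print("centre tip",tri([(A,c3(188,60)),(B,c4(285,35))]))
E
python3 m.py
```

```text
plate scene [array([728.3, 161.7,  16. ]), array([499.4, 262.9,  16. ]), array([687.3, 305.7,  16. ])]
plate side [array([684.4, 316.6,  16. ]), array([494.5, 262. ,  16. ]), array([535.5, 110.6,  16. ])]
0 0 [584.  219.  208.3] [np.float64(10.951486144027013), np.float64(10.951486144027072)]
0 1 [581.3 233.1 221.5] [np.float64(3.116468521391581), np.float64(3.1164685213916576)]
0 2 [571.7 209.  174.3] [np.float64(20.596663783542855), np.float64(20.59666378354279)]
0 3 [571.3 180.7 139.7] [np.float64(10.484958348028284), np.float64(10.484958348028213)]
0 4 [579.6 163.5 109.4] [np.float64(4.10094795441736), np.float64(4.100947954417464)]
0 5 [589.1 200.1 173.1] [np.float64(21.018164218771794), np.float64(21.018164218771744)]
3 0 [557.6 188.  162.9] [np.float64(0.7385087229963929), np.float64(0.7385087229964774)]
3 1 [554.5 210.7 158.7] [np.float64(0.15405284167283753), np.float64(0.15405284167294225)]
3 2 [586.2 230.  177.6] [np.float64(0.08617764368565838), np.float64(0.08617764368564096)]
3 3 [597.4 212.4 187.2] [np.float64(1.0624791641345752), np.float64(1.0624791641345745)]
3 4 [605.9 193.1 183.1] [np.float64(0.08955622938571974), np.float64(0.0895562293856811)]
3 5 [574.3 173.7 163.6] [np.float64(0.19399192418619318), np.float64(0.19399192418626354)]
arbor top scene [ 530.6 -161.6  146. ] side [ 529.4 -161.   146. ]
tri top (array([ 530. , -162.9,  144.7]), [np.float64(0.02769697465489078), np.float64(0.027696974654999085)])
rack corners scene [array([ 623.5, -328.4,   70. ]), array([ 498., -348.,   70.]), array([ 460.1, -111.9,   70. ]), array([584.1, -94.4,  70. ])]
rack corners side [array([583.9, -93.8,  70. ]), array([ 623.2, -326.5,   70. ]), array([ 495.1, -350. ,   70. ]), array([ 456., -114.,   70.])]
centre tip (array([ 550.6, -280.9,  131.7]), [np.float64(0.20343488296402432), np.float64(0.20343488296408477)])
```

```bash
python3 - <<'E'
from m import *
np.set_printoptions(precision=3,suppress=True)
s=[(391,66),(428,108),(400,156),(353,122),(308,104),(340,60)]
t=[(275,95),(283,64),(381,89),(402,125),(385,172),(283,149)]
P=np.array([tri([(A,c1(*s[i])),(B,c2(*t[(i+3)%6]))])[0] for i in range(6)])
H=P[[1,2,4,5]];c=H.mean(0);n=np.linalg.svd(H-c)[2][2];n*=np.sign(n[2])
print("c",c,"n",n,"tilt",np.degrees(np.arccos(n[2])),"yaw lean",np.degrees(np.arctan2(-n[1],-n[0])))
print("hole radii",np.linalg.norm(H-c,axis=1),"dog heights",(P[[0,3]]-c)@n, "dog mid",P[[0,3]].mean(0)-c)
y=np.cross([0,0,1],-n);y=np.cross(n,[0,0,1]);y/=np.linalg.norm(y);
x=np.cross(y,n); 
if x[0]<0:x=-x;y=-y
print("x",x,"y",y,"det",np.dot(np.cross(x,y),n))
for i in range(6):
    d=P[i]-c;print(i,np.hypot(d@x,d@y),np.degrees(np.arctan2(d@y,d@x)),d@n)
dd=P[3]-P[0];print("dog line",np.degrees(np.arctan2(dd@y,dd@x)))
E
```

```text
c [580.216 201.873 170.755] n [-0.46  -0.123  0.879] tilt 28.441633969010873 yaw lean 14.935133699867555
hole radii [29.68  29.522 29.775 29.657] dog heights [5.203 5.248] dog mid [-2.7   -1.662  4.298]
x [0.85  0.227 0.476] y [-0.258  0.966  0.   ] det 0.9999999999999998
0 27.15131451771004 -163.89538333874992 5.203056444839588
1 29.67989843269438 149.38913457149866 0.15940080631981918
2 29.521282349149704 60.19169687813073 -0.1596151744411249
3 25.48731237332417 12.950733827702285 5.24773359730639
4 29.774882166933445 -30.349091152889226 0.15837082433557753
5 29.656135851893218 -119.99487540353473 -0.15815645621409202
dog line 14.577537791540557
```

```bash
python3 - <<'E'
from m import *
crop("scene0",200,130,240,160,16,"c5");crop("side0",268,160,310,190,16,"c6")
E
```

```text
(no output)
```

View pics/c5.png

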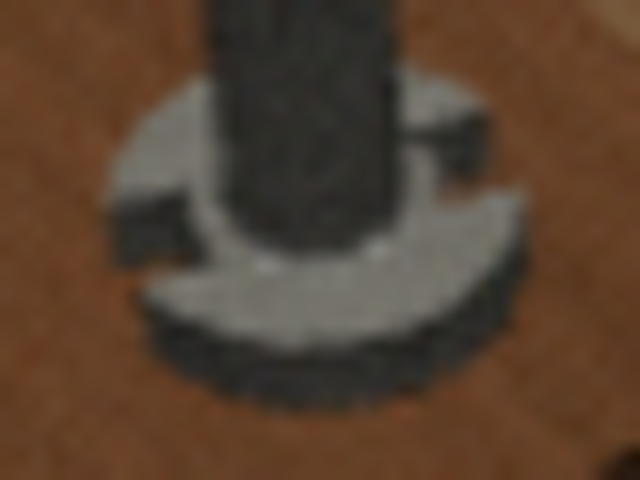

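View pics/c6.png

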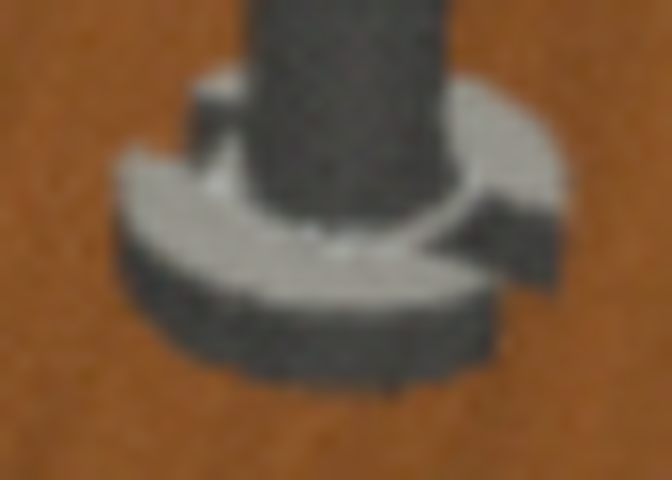

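```bash
python3 - <<'E'
from m import *
np.set_printoptions(precision=2,suppress=True)
c5=lambda x,y:(200+(x+.5)/16-.5,130+(y+.5)/16-.5)
c6=lambda x,y:(268+(x+.5)/16-.5,160+(y+.5)/16-.5)
for f,c,L in ((A,c5,[(112,208),(142,293),(490,118),(523,192)]),(B,c6,[(193,90),(125,155),(562,206),(497,285)])):
    P=np.array([onz(f,c(*p),84)[:2] for p in L]);print(P.ravel(),"ctr",P.mean(0),"w",np.linalg.norm(P[0]-P[1]),np.linalg.norm(P[2]-P[3]),"R",np.linalg.norm(P-P.mean(0),axis=1))
    for d in (P[2]-P[0],P[3]-P[1],P[2]+P[3]-P[0]-P[1]): print(np.degrees(np.arctan2(d[1],d[0]))%180)
E
```

```text
[ 557.92 -176.94  562.47 -159.04  501.13 -163.67  504.88 -147.47] ctr [ 531.6  -161.78] w 18.469910671475684 16.631837802313377 R [30.38 30.99 30.53 30.32]
166.84824821440318
168.63787701927595
167.74630197537624
[ 557.01 -177.    560.65 -158.48  500.55 -167.8   503.42 -146.82] ctr [ 530.41 -162.53] w 18.877931860845077 21.170246228260442 R [30.29 30.51 30.32 31.22]
170.74020284927943
168.48792667967808
169.60243907184963
```

```bash
cat > g.py <<'E'
import sys,numpy as np
from plant import env
from scipy.spatial.transform import Rotation as Ro
np.set_printoptions(precision=3,suppress=True)
def st():
    s=env.read_state();R=Ro.from_euler('xyz',s["tcp_rot"]).as_matrix()
    jz=np.degrees(np.arctan2(R[1,2],R[0,2]))
    print("t",round(s["clock"],2),"p",s["ee_pos"],"jaw",round(jz,2),"ydir",R[:,1],"F",s["wrist_force"],"M",s["moment"],"open",round(s["opening"],2)); print("q",s["joint_positions"])
    return s,R,jz
def to(p,jaw=None):
    s,R,jz=st(); d=R.T@(np.array(p)-s["ee_pos"])/10
    t=0 if jaw is None else -((jaw-jz+180)%360-180)
    print("shift cm",d,"turn",np.radians(t))
E
python3 -c "
from g import *
to([531,-162,230],-116.3)"
```

```text
t 0.15 p [ 195.209 -593.458  229.965] jaw -71.79 ydir [-0.     0.001 -1.   ] F [0.121 0.034 0.533] M [-0.014 -0.001 -0.022] open 86.5
q [ 1.23   0.333 -0.065  1.461  0.022  1.35  -0.089]
shift cm [-45.379   0.026 -30.494] turn 0.7767945604983049
```

Request:
carry_out(
  steps=[
    [[-4,0,-2.7,0.08,-1],[-8,0,-5.4,0.16,-1],[-12,0,-8.1,0.24,-1],[-16,0,-10.8,0.32,-1],[-20,0,-13.4,0.4,-1]],
  ],
)

```text
clock: 0.65
ee_pos: [344.2, -402.1, 230.5]
tcp_rot: [-1.571, -0.0, 3.056]
wrist_force: [0.9, -0.8, 0.4]
opening: 86.8
```

```bash
python3 -c "
from g import *
to([531,-162,230],-116.3)"
```

```text
t 0.65 p [ 344.207 -402.093  230.49 ] jaw -94.9 ydir [-0. -0. -1.] F [ 0.875 -0.799  0.423] M [-0.022  0.014 -0.001] open 86.82
q [ 0.944  0.131 -0.182  1.706  0.025  1.306 -0.9  ]
shift cm [-16.559   0.045 -25.518] turn 0.37346438459449954
```

Request:
carry_out(
  steps=[
    [[-2.5,0,-4,0.07,-1],[-5,0,-8,0.14,-1],[-7.5,0,-12,0.22,-1],[-10,0,-16,0.3,-1],[-12.5,0,-20,0.37,-1]],
  ],
)

```text
clock: 1.15
ee_pos: [485.2, -213.2, 230.6]
tcp_rot: [-1.571, 0.0, 2.686]
wrist_force: [0.3, -1.1, -0.3]
opening: 87.0
```

```bash
python3 -c "
from g import *
to([531,-162,230],-116.3)"
```

```text
t 1.15 p [ 485.158 -213.179  230.58 ] jaw -116.11 ydir [ 0. -0. -1.] F [ 0.283 -1.122 -0.287] M [ 0.015 -0.02  -0.08 ] open 86.95
q [ 0.653  0.145 -0.357  1.697  0.052  1.31  -1.74 ]
shift cm [-1.864  0.057 -6.613] turn 0.0033897083142077527
```

Request:
carry_out(
  steps=[
    [[-1,0,-3.5,0,-1],[-1.8,0,-6.6,0,-1],[-1.8,0,-6.6,0,-1]],
  ],
)

```text
clock: 1.45
ee_pos: [531.6, -158.4, 230.2]
tcp_rot: [-1.573, -0.0, 2.696]
wrist_force: [-0.4, 0.4, -0.3]
opening: 87.1
```

```bash
python3 -c "
from g import *
to([531,-162,230],-116.3)
from plant import grab_frame
import cv2
f=grab_frame('wrist');cv2.imwrite('pics/w1.png',f['pixels'][:,:,::-1]);np.save('pics/w1.npy',f,allow_pickle=True)
from h import *
print(proj(f,[[531,-162,146],[531,-162,84],[550,-281,132]]))"
```

```text
t 1.45 p [ 531.607 -158.419  230.239] jaw -115.52 ydir [ 0.001  0.002 -1.   ] F [-0.358  0.398 -0.253] M [0.081 0.042 0.036] open 87.13
q [ 0.564  0.205 -0.406  1.633  0.081  1.32  -1.871]
shift cm [-0.099  0.023  0.349] turn 0.013652369968830949
[[261.111 200.17 ]
 [260.365 185.497]
 [369.24  124.441]]
```

View pics/w1.png

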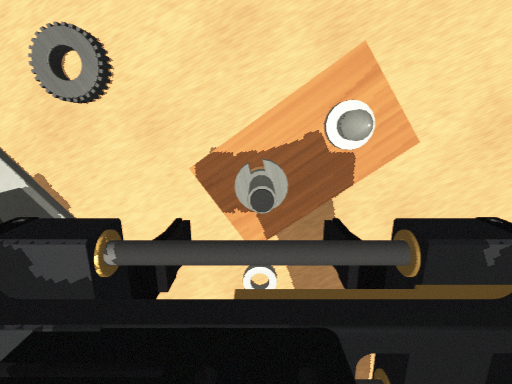

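```bash
python3 - <<'E'
from h import *
crop("w1",225,150,300,220,8,"w1c")
E
```

```text
(no output)
```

View pics/w1c.png

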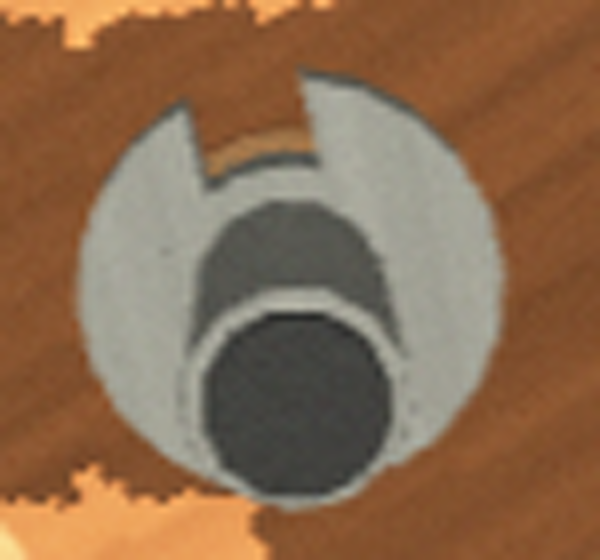

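```bash
python3 - <<'E'
from h import *
f=load("w1");c=lambda x,y:(225+(x+.5)/8-.5,150+(y+.5)/8-.5)
P=np.array([onz(f,c(*p),84)[:2] for p in [(184,103),(300,72),(207,187),(321,165)]]);print(P)
an=lambda d:np.degrees(np.arctan2(d[1],d[0]))%180
print(an(P[0]-P[2]),an(P[1]-P[3]),an(P[1]-P[0])-90,np.linalg.norm(P[0]-P[1]))
# flange circle centre from fitted pts at z84
q=np.array([onz(f,c(*p),84)[:2] for p in [(78,290),(504,290),(184,103),(300,72),(440,145),(470,400),(110,400)]])
s=np.linalg.lstsq(np.c_[2*q,np.ones(len(q))],(q**2).sum(1),rcond=None)[0];print(s[:2],np.sqrt(s[2]+s[0]**2+s[1]**2))
print(onz(f,c(297,405),146))
E
python3 -c "
from g import *
to([531.5,-161.5,230],-116.3)"
```

```text
[[ 561.4748915  -160.34616158]
 [ 558.3688562  -177.06020313]
 [ 549.2230595  -158.03440996]
 [ 545.08109055 -174.11981726]]
169.3147028117722 167.522363397848 -10.527408301131842 17.0001952976486
[ 530.40351824 -162.20638931] 31.013640105380144
[ 530.75349752 -162.47854179  146.        ]
t 1.5 p [ 530.271 -161.119  230.148] jaw -115.67 ydir [-0.     0.001 -1.   ] F [-1.044 -0.736 -0.593] M [ 0.036  0.069 -0.043] open 87.28
q [ 0.566  0.204 -0.403  1.634  0.081  1.321 -1.869]
shift cm [-0.127  0.015 -0.019] turn 0.010932897488019849
```

Request:
carry_out(
  steps=[
    [[0,4,0.1,0.005,-1],[-0.05,8,0.1,0.005,-1],[-0.05,11,0.1,0.005,-1],[-0.05,12.6,0.1,0.005,-1],[-0.05,12.6,0.1,0.005,-1]],
  ],
)

```text
clock: 2.0
ee_pos: [527.1, -165.5, 102.0]
tcp_rot: [-1.569, -0.005, 2.683]
wrist_force: [0.3, -0.7, 0.1]
opening: 87.4
```

Request:
carry_out(
  steps=[
    [[0,0,0,0,0],[0,0,0,0,0.6],[0,0,0,0,1],[0,0,0,0,1],[0,0,0,0,1]],
  ],
)

```text
clock: 2.5
ee_pos: [529.7, -164.6, 105.0]
tcp_rot: [-1.571, 0.001, 2.684]
wrist_force: [0.1, -0.3, -0.7]
opening: 55.0
```

```bash
python3 -c "
from g import *
to([531,-162,104],-116.0)
from plant import grab_frame
import cv2
f=grab_frame('wrist');cv2.imwrite('pics/w2.png',f['pixels'][:,:,::-1]);np.save('pics/w2.npy',f,allow_pickle=True)"
```

```text
t 2.5 p [ 529.705 -164.561  105.043] jaw -116.19 ydir [ 0.001 -0.    -1.   ] F [ 0.076 -0.299 -0.702] M [0.09  0.071 0.007] open 55.02
q [ 0.555  0.312 -0.392  1.781  0.134  1.074 -1.912]
shift cm [-0.003  0.104 -0.287] turn -0.0033516873677019643
```

View pics/w2.png

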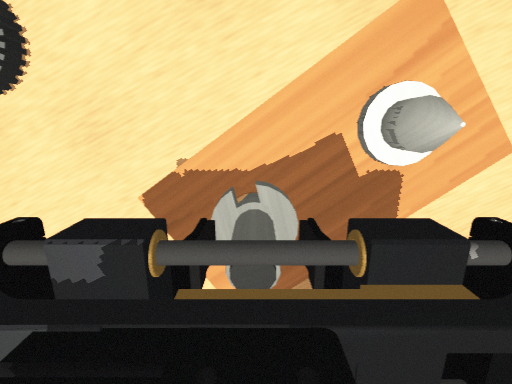

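Request:
carry_out(
  steps=[
    [[0,0.05,-0.2,0,1],[0,0.05,-0.2,0,1],[0,0.05,-0.2,0,1],[0,0.05,-0.2,0,1],[0,0.05,-0.2,0,1]],
  ],
)

```text
clock: 3.05
ee_pos: [530.3, -162.6, 104.0]
tcp_rot: [-1.571, -0.0, 2.684]
wrist_force: [-0.5, 0.5, -0.2]
opening: 27.3
```

```bash
python3 -c "
from g import *
to([531,-162,104],-116.0)"
```

```text
t 3.05 p [ 530.343 -162.606  104.006] jaw -116.19 ydir [-0.  0. -1.] F [-0.453  0.54  -0.216] M [0.183 0.049 0.038] open 27.34
q [ 0.552  0.314 -0.393  1.781  0.135  1.073 -1.916]
shift cm [-0.032  0.001 -0.083] turn -0.0033251263837921767
```

Request:
carry_out(
  steps=[
    [[0,-0.5,0,0,1],[0,-2,0,0,1],[0,-4.5,0,0,1],[0,-7.5,0,0,1],[0,-10.5,0,0,1]],
  ],
)

```text
clock: 3.55
ee_pos: [529.8, -162.5, 210.6]
tcp_rot: [-1.571, -0.001, 2.684]
wrist_force: [1.4, 0.1, -8.0]
opening: 27.2
```

```bash
python3 -c "
from g import *
to([531,-162,295],-116.0)
from plant import grab_frame
import cv2
for n in ('scene','side'):
  f=grab_frame(n);cv2.imwrite(f'pics/{n}1.png',f['pixels'][:,:,::-1]);np.save(f'pics/{n}1.npy',f,allow_pickle=True)
from h import *
crop('side1',230,60,350,220,4,'s1c')"
```

```text
t 3.55 p [ 529.833 -162.547  210.637] jaw -116.19 ydir [-0.001  0.    -1.   ] F [ 1.392  0.147 -7.973] M [ 0.006 -0.088 -0.027] open 27.17
q [ 0.566  0.217 -0.402  1.661  0.088  1.282 -1.88 ]
shift cm [-0.074 -8.436 -0.099] turn -0.0033302402967119384
```

View pics/s1c.png

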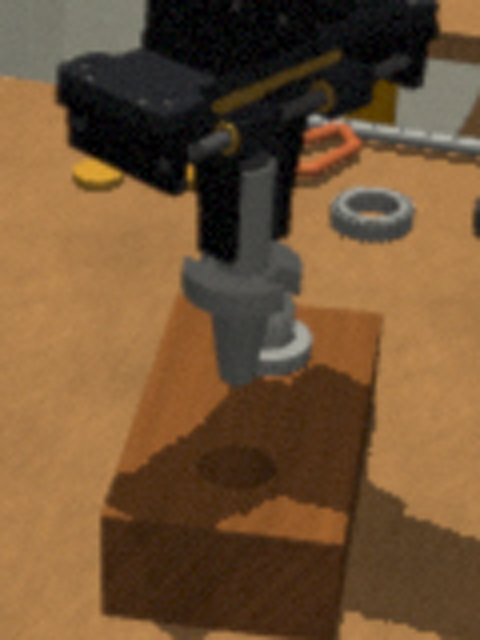

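```bash
cat >> g.py <<'E'
N=np.array([580.2,201.9,170.8]);H=np.array([0.966,0.258,0]);NN=np.array([-0.460,-0.123,0.879])
def S(s,z,jaw=-75.06,grip=True):
    "grip point at plane coords s,z"
    p=np.array([N[0],N[1],0])+s*H+[0,0,z-11]; print("tgt",p); to(p,jaw)
def where():
    s=env.read_state(); d=s["ee_pos"]-N; print("grip s",d@H,"lat",d@[-.258,.966,0],"z",s["ee_pos"][2]+11)
E
python3 -c "
from g import *
S(0,305)"
```

```text
tgt [580.2 201.9 294. ]
t 3.65 p [ 532.402 -163.054  214.043] jaw -116.2 ydir [ 0.007 -0.002 -1.   ] F [ 0.924 -0.165 -6.323] M [ 0.07  -0.13  -0.014] open 27.43
q [ 0.566  0.214 -0.402  1.657  0.088  1.281 -1.88 ]
shift cm [ 11.763  -8.047 -34.865] turn -0.7179563282547866
```

Request:
carry_out(
  steps=[
    [[0.5,-2.5,-1.5,-0.05,1],[2,-5,-6,-0.14,1],[3.5,-7,-10.4,-0.24,1],[5,-8,-14.8,-0.34,1],[6.5,-8,-19.2,-0.44,1]],
  ],
)

```text
clock: 4.15
ee_pos: [557.0, 40.1, 290.0]
tcp_rot: [-1.571, 0.002, 3.128]
wrist_force: [1.2, 0.5, -8.0]
opening: 27.4
```

```bash
python3 -c "
from g import *
S(0,305)"
```

```text
tgt [580.2 201.9 294. ]
t 4.15 p [556.956  40.084 290.049] jaw -90.78 ydir [ 0.002 -0.    -1.   ] F [ 1.17   0.545 -8.037] M [ 0.122 -0.184 -0.013] open 27.36
q [ 0.348  0.206 -0.583  1.524  0.114  1.445 -1.823]
shift cm [ -2.104  -0.395 -16.212] turn -0.2743860927794724
```

Request:
carry_out(
  steps=[
    [[-0.6,-0.2,-4.5,-0.08,1],[-1.2,-0.4,-9,-0.16,1],[-1.8,-0.4,-13.5,-0.24,1],[-2.1,-0.4,-16,-0.274,1],[-2.1,-0.4,-16,-0.274,1]],
  ],
)

```text
clock: 4.65
ee_pos: [578.8, 203.2, 291.4]
tcp_rot: [-1.574, -0.002, -2.876]
wrist_force: [-0.1, 0.2, -8.1]
opening: 27.6
```

```bash
python3 -c "
from g import *
S(0,305);where()
from plant import grab_frame
import cv2
for n in ('scene','side'):
  f=grab_frame(n);cv2.imwrite(f'pics/{n}2.png',f['pixels'][:,:,::-1]);np.save(f'pics/{n}2.npy',f,allow_pickle=True)
S(0,305)
from h import *
crop('side2',100,100,260,290,4,'s2c');crop('scene2',210,120,350,270,4,'s2d')"
```

```text
tgt [580.2 201.9 294. ]
t 4.65 p [578.793 203.22  291.355] jaw -74.81 ydir [-0.003  0.002 -1.   ] F [-0.142  0.229 -8.075] M [-0.006  0.03  -0.041] open 27.59
q [ 0.11   0.361 -0.689  1.366  0.223  1.496 -1.87 ]
shift cm [-0.101 -0.265  0.163] turn 0.004429810354419306
grip s -1.0191312260897942 lat 1.6378847159000345 z 302.3548335322862
tgt [580.2 201.9 294. ]
t 4.75 p [580.003 198.187 291.578] jaw -75.22 ydir [-0.002 -0.001 -1.   ] F [-0.422 -1.113 -7.642] M [-0.099 -0.01  -0.018] open 27.11
q [ 0.114  0.358 -0.685  1.367  0.224  1.496 -1.869]
shift cm [-0.113 -0.243 -0.354] turn -0.0027894070387714073
```

View pics/s2c.png

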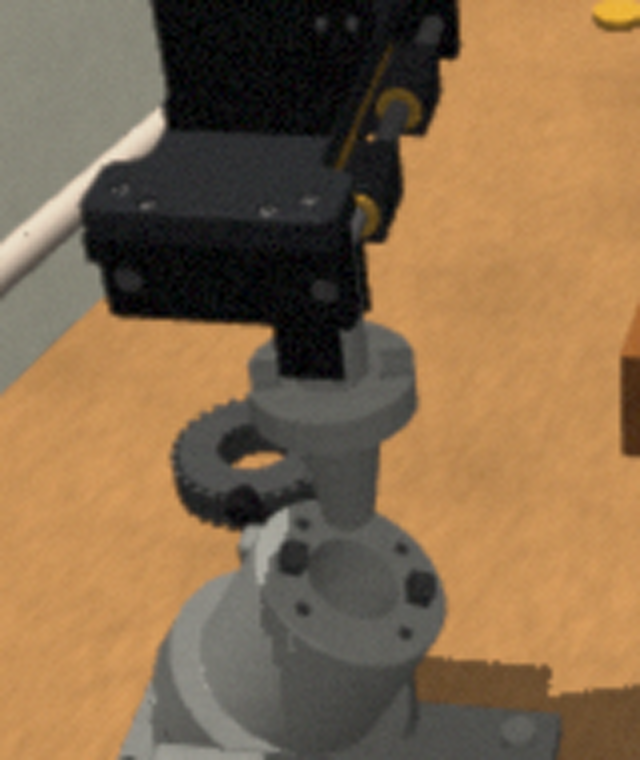

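View pics/s2d.png

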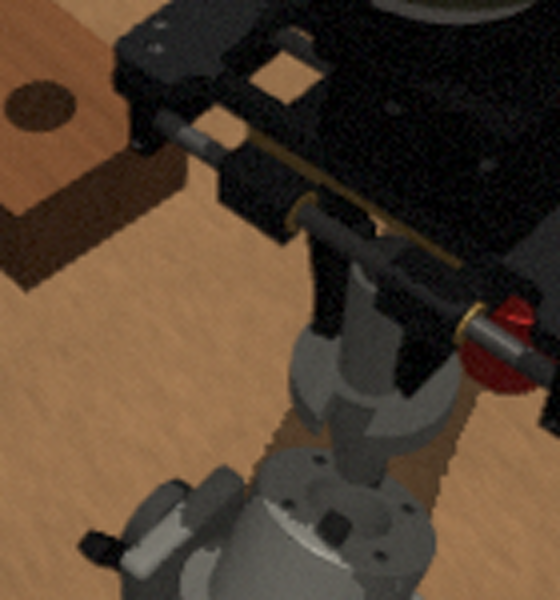

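```bash
python3 -c "
from g import *
from h import *
A=load('scene2');B=load('side2')
p=tri([(A,(210+361/4-.4,120+475/4-.4)),(B,(100+348/4-.4,100+515/4-.4))]);print(p)
d=p[0]-N;print(d@H,d@[-.258,.966,0],p[0][2])
S(0,305);where()"
```

```text
(array([579.811, 204.122, 202.84 ]), [np.float64(2.387555938038537), np.float64(2.3875559380385787)])
0.19740412034836982 2.247044043260299 202.84037056345437
tgt [580.2 201.9 294. ]
t 4.75 p [580.003 198.187 291.578] jaw -75.22 ydir [-0.002 -0.001 -1.   ] F [-0.422 -1.113 -7.642] M [-0.099 -0.01  -0.018] open 27.11
q [ 0.114  0.358 -0.685  1.367  0.224  1.496 -1.869]
shift cm [-0.113 -0.243 -0.354] turn -0.0027894070387714073
grip s -1.1483892272839284 lat -3.536166351839034 z 302.57798290022293
```

Request:
carry_out(
  steps=[
    [[0,0,0,0,1],[0,0,0,0,1],[0,0,0,0,1]],
  ],
)

```text
clock: 5.05
ee_pos: [580.7, 196.8, 293.0]
tcp_rot: [-1.57, 0.0, -2.886]
wrist_force: [0.5, 0.3, -8.4]
opening: 27.5
```

```bash
python3 -c "
from g import *
S(0,262);where()
from plant import grab_frame
import cv2
for n in ('scene','side'):
  f=grab_frame(n);cv2.imwrite(f'pics/{n}3.png',f['pixels'][:,:,::-1]);np.save(f'pics/{n}3.npy',f,allow_pickle=True)
S(0,262)
from h import *
crop('side3',160,190,220,260,9,'s3c');crop('scene3',260,200,330,260,9,'s3d')"
```

```text
tgt [580.2 201.9 251. ]
t 5.05 p [580.723 196.833 293.017] jaw -75.38 ydir [ 0.    -0.001 -1.   ] F [ 0.469  0.335 -8.436] M [-0.07  -0.034 -0.022] open 27.49
q [ 0.116  0.357 -0.684  1.366  0.224  1.496 -1.869]
shift cm [-0.077  4.201 -0.506] turn -0.005624405865823202
grip s -0.8019020055423828 lat -5.030096424885954 z 304.0166381130984
tgt [580.2 201.9 251. ]
t 5.15 p [580.649 197.282 293.147] jaw -75.34 ydir [ 0. -0. -1.] F [-0.046  0.267 -7.792] M [-0.048 -0.033 -0.022] open 27.25
q [ 0.116  0.357 -0.685  1.366  0.224  1.496 -1.869]
shift cm [-0.072  4.215 -0.46 ] turn -0.00491835600926117
```

View pics/s3c.png

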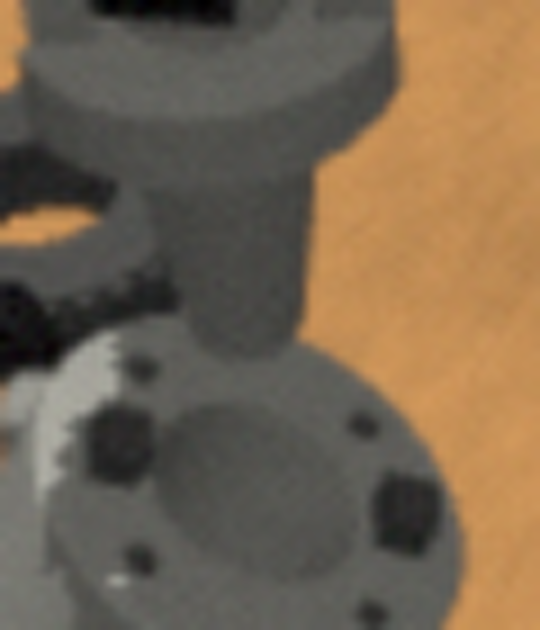

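View pics/s3d.png

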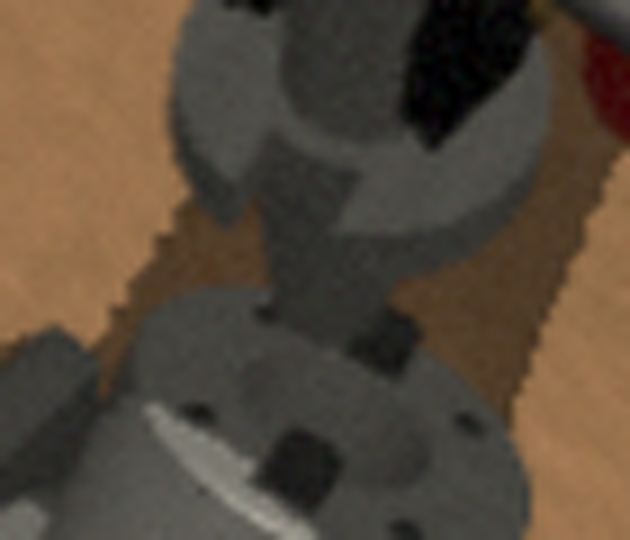

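```bash
python3 -c "
from g import *
from h import *
A=load('scene3');B=load('side3')
p=tri([(A,(260+325/9-.4,200+318/9-.4)),(B,(160+245/9-.4,190+340/9-.4))]);print(p)
d=p[0]-N;print(d@H,d@[-.258,.966,0],p[0][2])
"
```

```text
(array([581.941, 196.661, 200.355]), [np.float64(0.03243644712189657), np.float64(0.03243644712191994)])
0.3302496696162513 -5.51021460271272 200.35477092680267
```

Request:
carry_out(
  steps=[
    [[0,0,-0.5,0,1],[0,1.5,-0.5,0,1],[0,3,-0.5,0,1],[0,3.5,-0.5,0,1],[0,3.5,-0.5,0,1]],
  ],
)

```text
clock: 5.65
ee_pos: [578.7, 202.2, 256.2]
tcp_rot: [-1.57, -0.003, -2.885]
wrist_force: [-0.3, -0.5, -7.4]
opening: 27.5
```

```bash
python3 -c "
from g import *
S(0,259);where()"
```

```text
tgt [580.2 201.9 248. ]
t 5.65 p [578.656 202.205 256.214] jaw -75.29 ydir [-0.003 -0.001 -1.   ] F [-0.344 -0.484 -7.394] M [ 0.025 -0.016 -0.018] open 27.49
q [ 0.111  0.373 -0.683  1.425  0.234  1.429 -1.886]
shift cm [-0.144  0.821  0.068] turn -0.004028612656162402
grip s -1.4126132676194258 lat 0.6924245084726888 z 267.21402529872256
```

Request:
carry_out(
  steps=[
    [[-0.1,0.3,0,0,1],[-0.1,0.5,0,0,1],[-0.1,0.7,0,0,1],[-0.1,0.7,0,0,1]],
  ],
)

```text
clock: 6.05
ee_pos: [580.2, 203.0, 250.9]
tcp_rot: [-1.571, -0.0, -2.885]
wrist_force: [0.1, 0.5, -7.3]
opening: 27.5
```

```bash
python3 -c "
from g import *
S(-38,241);where()"
```

```text
tgt [543.492 192.096 230.   ]
t 6.05 p [580.2   202.963 250.891] jaw -75.29 ydir [-0. -0. -1.] F [ 0.127  0.521 -7.338] M [ 0.006  0.014 -0.002] open 27.55
q [ 0.111  0.377 -0.683  1.431  0.237  1.417 -1.888]
shift cm [3.826 2.09  0.119] turn -0.003985463999246952
grip s 0.27379341565634047 lat 1.0270616176079326 z 261.89057305723315
```

Request:
carry_out(
  steps=[
    [[0.4,0.2,0,0,1],[0.8,0.4,0,0,1],[1.2,0.6,0,0,1],[1.6,0.8,0,0,1],[2.0,1.0,0,0,1]],
  ],
)

```text
clock: 6.55
ee_pos: [563.0, 198.7, 244.1]
tcp_rot: [-1.571, 0.008, -2.885]
wrist_force: [5.3, 1.0, 4.0]
opening: 27.3
```

```bash
python3 -c "
from g import *
S(-38,241);where()"
```

```text
tgt [543.492 192.096 230.   ]
t 6.55 p [563.041 198.666 244.115] jaw -75.32 ydir [ 0.008  0.002 -1.   ] F [5.26  1.046 4.   ] M [ 0.378 -1.622 -0.048] open 27.35
q [ 0.135  0.333 -0.691  1.498  0.216  1.38  -1.883]
shift cm [2.069 1.394 0.14 ] turn -0.004453097304155801
grip s -17.410395857376965 lat 1.3030878737522518 z 255.11538117300086
```

Request:
carry_out(
  steps=[
    [[0.5,0.0,0,0,1],[1.0,0.1,0,0,1],[1.0,0.1,0,0,1]],
  ],
)

```text
clock: 6.85
ee_pos: [552.2, 195.8, 242.1]
tcp_rot: [-1.571, 0.005, -2.885]
wrist_force: [4.5, 0.8, 3.2]
opening: 27.1
```

```bash
cat > look.py <<'E'
from g import *
from plant import grab_frame
from h import *
import sys
k=sys.argv[1]
st();where()
for n in ('scene','side'):
  f=grab_frame(n);cv2.imwrite(f'pics/{n}{k}.png',f['pixels'][:,:,::-1]);np.save(f'pics/{n}{k}.npy',f,allow_pickle=True)
a=cv2.imread(f'pics/side{k}.png')[150:290,110:235];b=cv2.imread(f'pics/scene{k}.png')[160:300,225:350]
cv2.imwrite(f'pics/L{k}.png',np.hstack([cv2.resize(a,(380,426),interpolation=2),cv2.resize(b,(380,426),interpolation=2)]))
st()
E
python3 look.py 4
```

```text
t 6.85 p [552.207 195.799 242.057] jaw -75.3 ydir [ 0.005  0.001 -1.   ] F [4.528 0.805 3.177] M [ 0.474 -1.536  0.021] open 27.06
q [ 0.146  0.311 -0.696  1.527  0.203  1.371 -1.879]
grip s -28.615262038728407 lat 1.3281179577456175 z 253.05698851586305
t 6.95 p [552.204 195.736 241.479] jaw -75.3 ydir [ 0.004  0.001 -1.   ] F [4.797 0.321 3.278] M [ 0.512 -1.591  0.003] open 27.55
q [ 0.146  0.312 -0.695  1.527  0.203  1.372 -1.879]
```

View pics/L4.png

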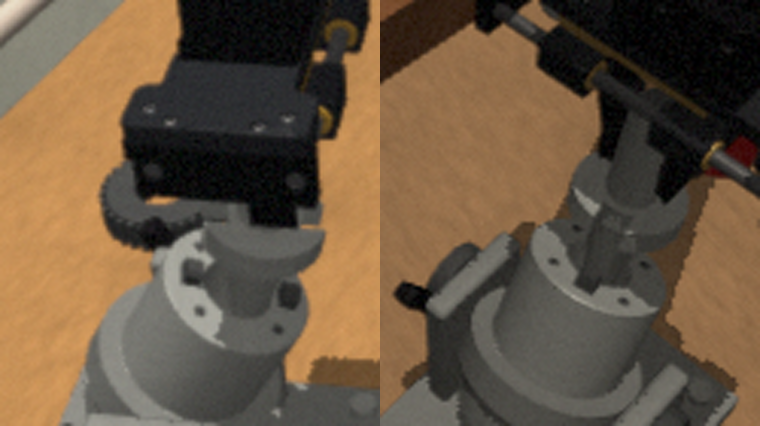

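Request:
carry_out(
  steps=[
    [[0.4,0.2,0,0,1],[0.8,0.4,0,0,1],[1.2,0.6,0,0,1],[1.5,0.8,0,0,1],[1.5,0.8,0,0,1]],
  ],
)

```text
clock: 7.45
ee_pos: [535.9, 191.4, 231.4]
tcp_rot: [-1.571, -0.002, -2.885]
wrist_force: [2.9, 0.9, -2.0]
opening: 26.9
```

```bash
python3 look.py 5
```

```text
t 7.45 p [535.891 191.357 231.364] jaw -75.28 ydir [-0.001 -0.001 -1.   ] F [ 2.876  0.85  -2.034] M [ 0.45  -0.907  0.031] open 26.91
q [ 0.162  0.283 -0.7    1.581  0.185  1.347 -1.874]
grip s -45.52216542730718 lat 1.2470496850281503 z 242.3641965419409
t 7.55 p [536.153 191.417 231.449] jaw -75.28 ydir [-0.001 -0.001 -1.   ] F [ 3.046  0.449 -2.118] M [ 0.349 -0.666  0.012] open 27.33
q [ 0.162  0.284 -0.7    1.58   0.186  1.347 -1.874]
```

View pics/L5.png

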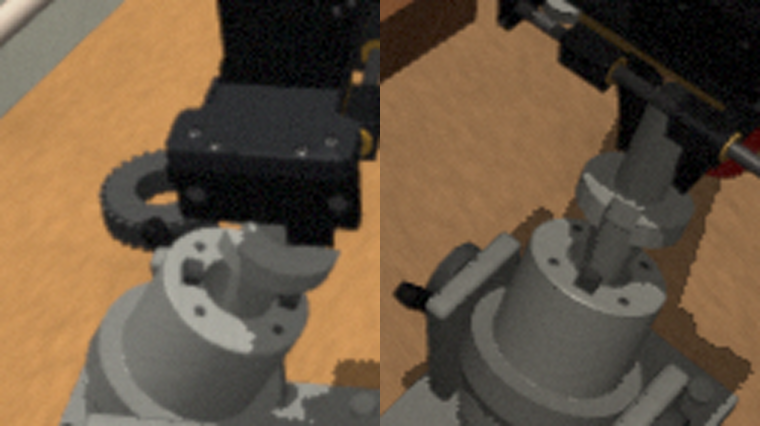

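Request:
carry_out(
  steps=[
    [[-0.3,0.25,0,0,1],[-0.6,0.5,0,0,1],[-0.9,0.75,0,0,1],[-1.1,1.0,0,0,1],[-1.2,1.1,0,0,1]],
  ],
)

```text
clock: 8.05
ee_pos: [548.0, 194.4, 220.0]
tcp_rot: [-1.571, -0.002, -2.885]
wrist_force: [-0.0, -0.4, -7.9]
opening: 27.1
```

```bash
python3 look.py 6
```

```text
t 8.05 p [548.029 194.398 219.988] jaw -75.29 ydir [-0.002 -0.001 -1.   ] F [-0.002 -0.394 -7.89 ] M [-0.057  0.126  0.019] open 27.09
q [ 0.148  0.32  -0.694  1.565  0.208  1.335 -1.884]
grip s -33.01277116245764 lat 1.0535851293437357 z 230.98848730009
t 8.15 p [548.138 194.543 220.518] jaw -75.28 ydir [-0.001 -0.    -1.   ] F [-1.03   0.78  -7.684] M [-0.043  0.124 -0.011] open 27.2
q [ 0.148  0.319 -0.694  1.564  0.207  1.335 -1.884]
```

View pics/L6.png

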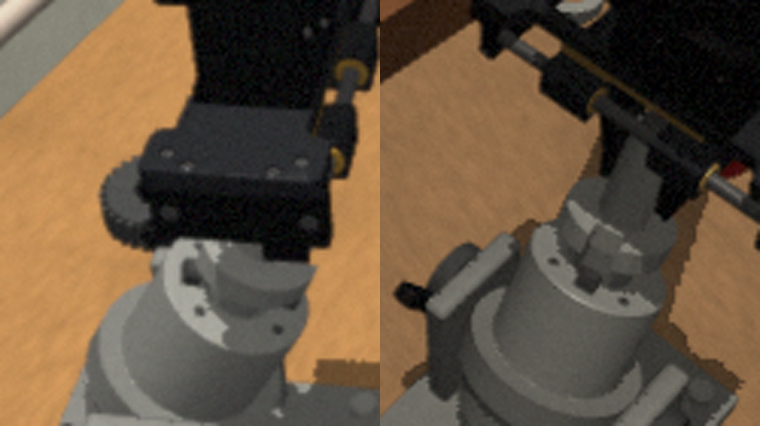

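Request:
carry_out(
  steps=[
    [[-0.14,0.26,0.05,0,1],[-0.28,0.52,0.05,0,1],[-0.42,0.78,0.05,0,1],[-0.55,1.02,0.05,0,1],[-0.55,1.02,0.05,0,1]],
  ],
)

```text
clock: 8.65
ee_pos: [553.7, 195.4, 210.3]
tcp_rot: [-1.571, -0.001, -2.885]
wrist_force: [-0.3, -1.1, -8.4]
opening: 27.0
```

```bash
python3 look.py 7
```

```text
t 8.65 p [553.748 195.428 210.318] jaw -75.29 ydir [-0.001 -0.    -1.   ] F [-0.292 -1.078 -8.385] M [-0.037  0.198  0.05 ] open 27.02
q [ 0.141  0.338 -0.69   1.564  0.22   1.319 -1.89 ]
grip s -27.222357418151407 lat 0.5726337747662206 z 221.31830504840244
t 8.75 p [553.744 195.521 210.769] jaw -75.29 ydir [-0. -0. -1.] F [ 0.368 -0.315 -7.751] M [-0.036  0.188 -0.035] open 27.09
q [ 0.141  0.338 -0.69   1.564  0.219  1.32  -1.889]
```

View pics/L7.png

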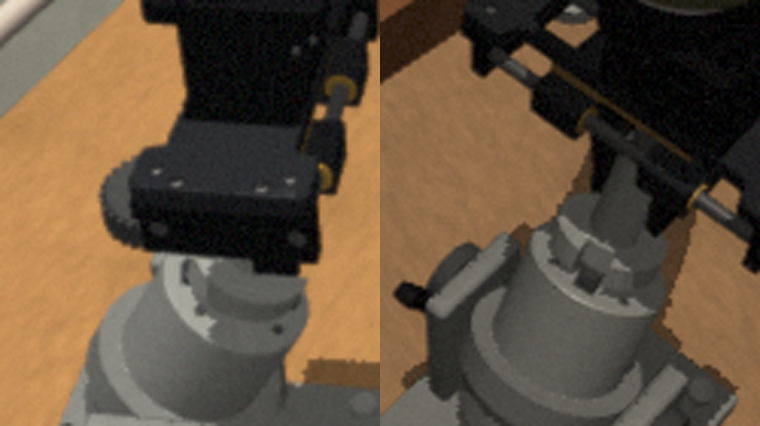

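```bash
python3 -c "
from h import *
crop('scene7',270,215,350,270,10,'s7')"
```

```text
(no output)
```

View pics/s7.png

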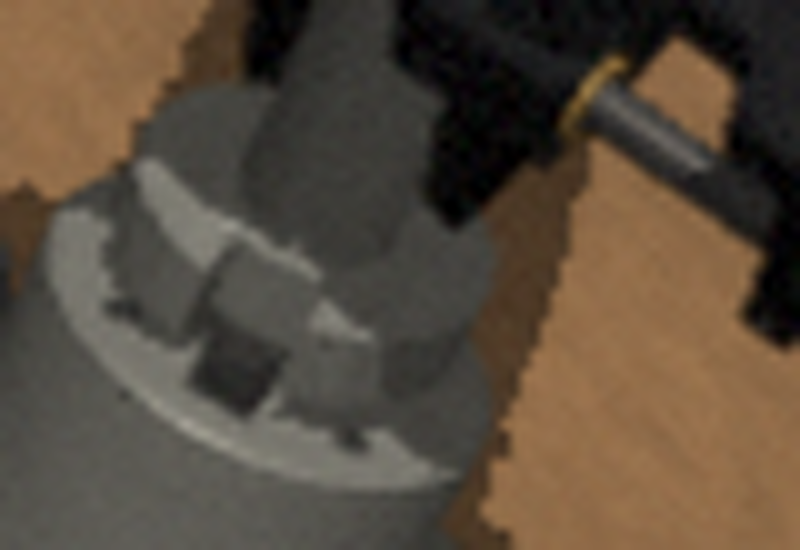

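Request:
carry_out(
  steps=[
    [[-0.07,0.13,0,0,1],[-0.14,0.26,0,0,1],[-0.21,0.39,0,0,1],[-0.28,0.52,0,0,1],[-0.28,0.52,0,0,1]],
  ],
)

```text
clock: 9.25
ee_pos: [556.6, 196.4, 205.5]
tcp_rot: [-1.571, 0.0, -2.885]
wrist_force: [-0.4, 0.9, -7.0]
opening: 27.4
```

```bash
python3 -c "
from g import *
S(-21.4,210.4);where()"
```

```text
tgt [559.528 196.379 199.4  ]
t 9.25 p [556.567 196.358 205.526] jaw -75.28 ydir [ 0.  0. -1.] F [-0.402  0.911 -7.018] M [ 0.102 -0.053  0.091] open 27.36
q [ 0.138  0.348 -0.688  1.563  0.226  1.312 -1.893]
shift cm [-0.287  0.613  0.073] turn -0.0037997230459060763
grip s -24.258813483261147 lat 0.7437245820241679 z 216.52577799230735
```

Request:
carry_out(
  steps=[
    [[-0.07,0.13,0,0,1],[-0.14,0.26,0,0,1],[-0.19,0.35,0,0,1],[-0.19,0.35,0,0,1]],
  ],
)

```text
clock: 9.65
ee_pos: [557.4, 196.9, 203.3]
tcp_rot: [-1.57, -0.001, -2.884]
wrist_force: [-11.3, -3.0, 6.2]
opening: 27.3
```

```bash
python3 look.py 8;python3 -c "
from h import *
crop('scene8',270,215,350,270,10,'s8')"
```

```text
t 9.65 p [557.356 196.884 203.261] jaw -75.26 ydir [-0.001 -0.001 -1.   ] F [-11.277  -3.025   6.183] M [-0.583  2.137 -0.043] open 27.32
q [ 0.135  0.353 -0.687  1.562  0.229  1.31  -1.895]
grip s -23.36096373894163 lat 1.0485746078661382 z 214.26108176218472
t 9.75 p [557.351 196.923 203.295] jaw -75.26 ydir [-0.001 -0.001 -1.   ] F [-11.309  -4.492   6.079] M [-0.593  2.155 -0.035] open 27.39
q [ 0.135  0.352 -0.687  1.562  0.229  1.31  -1.895]
```

View pics/s8.png

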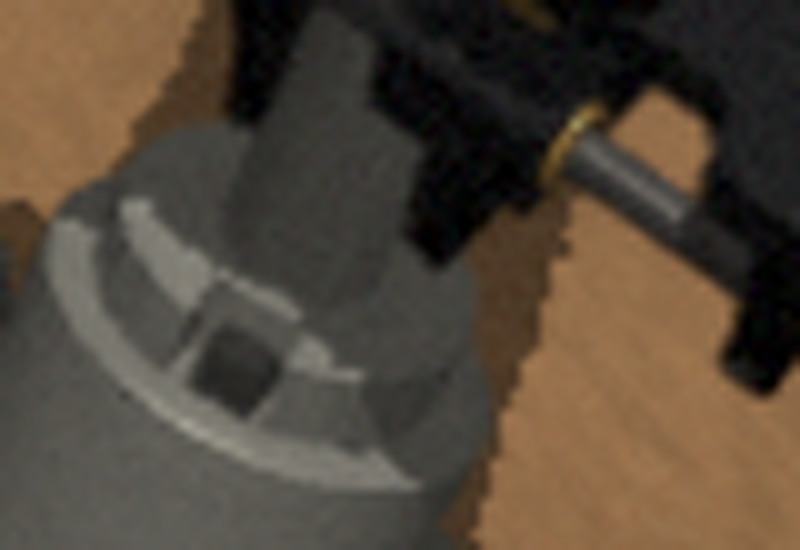

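```bash
cat > ov.py <<'E'
from g import *
from h import *
import sys
k=sys.argv[1]; gaps=[float(v) for v in sys.argv[2:]] or [0]
X=np.cross([-.258,.966,0],NN);X/=np.linalg.norm(X);Y=np.array([-.258,.966,0])
n=NN/np.linalg.norm(NN)
out=[]
for nm,(x0,y0) in (('scene',(260,205)),('side',(150,205))):
    f=load(nm+k);im=cv2.imread(f'pics/{nm}{k}.png')[y0:y0+85,x0:x0+85];im=cv2.resize(im,None,fx=4.6,fy=4.6,interpolation=2)
    t=np.linspace(0,2*np.pi,200)
    def circ(r,h,col):
        P=N+n*h+r*(np.outer(np.cos(t),X)+np.outer(np.sin(t),Y));u=(proj(f,P)-[x0,y0]+.5)*4.6-.5
        cv2.polylines(im,[np.round(u).astype(int)],True,col,1)
    circ(40,0,(255,255,0))
    for g in gaps: circ(31,g+14,(0,0,255));circ(31,g,(0,255,0))
    out.append(im)
cv2.imwrite(f'pics/ov{k}.png',np.hstack(out))
E
python3 ov.py 8
```

```text
(no output)
```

View pics/ov8.png

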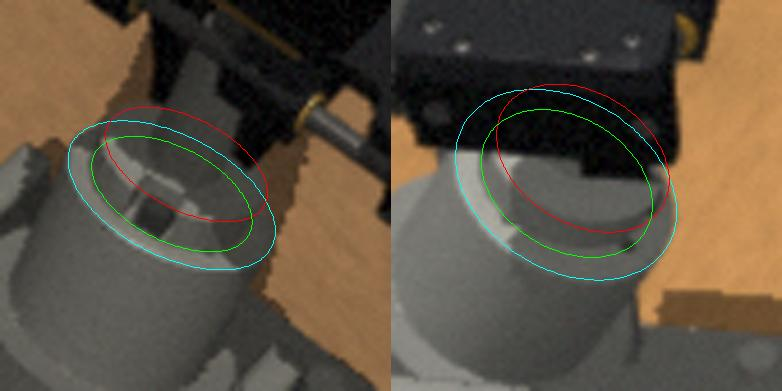

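```bash
sed -i 's/(260,205)),(.side.,(150,205))/(268,210)),("side",(160,215))/; s/:y0+85,x0:x0+85/:y0+56,x0:x0+56/; s/4\.6/7/g' ov.py; python3 - <<'E'
from h import *
a=[cv2.resize(cv2.imread(f'pics/{n}8.png')[y:y+56,x:x+56],None,fx=7,fy=7,interpolation=2) for n,x,y in(('scene',268,210),('side',160,215))]
cv2.imwrite('pics/raw8.png',np.hstack(a))
E
python3 ov.py 8 0 4
```

```text
(no output)
```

View pics/ov8.png

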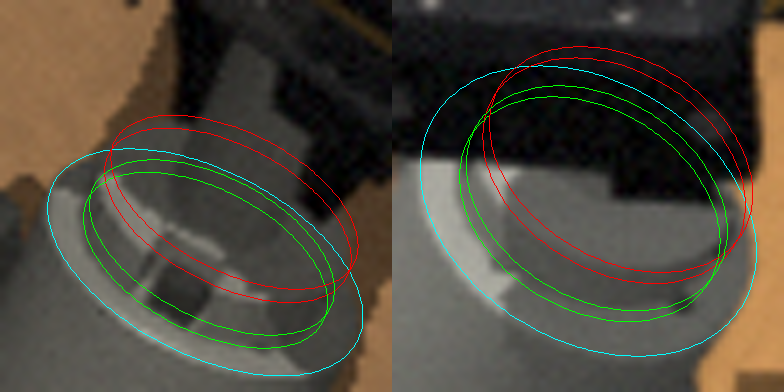

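View pics/raw8.png

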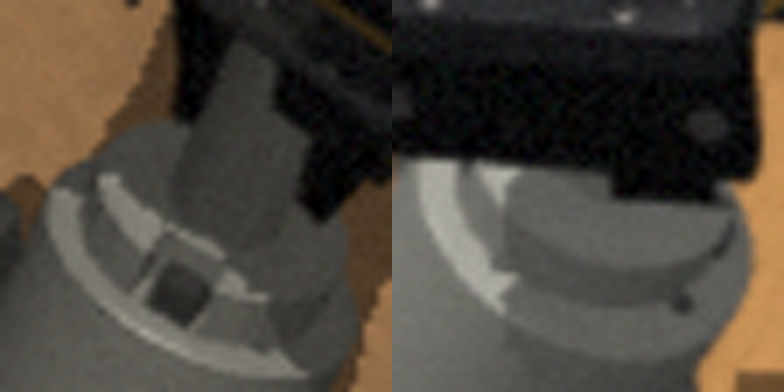

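```bash
python3 - <<'E'
from g import *
from h import *
f=load('scene8');n=NN/np.linalg.norm(NN)
u=(proj(f,[N+n*(18+4),N+n*(76)])-[268,210]+.5)*7-.5;print(u)
# tilt sensitivity
for da in (-6,-3,0,3,6):
    a=np.radians(28.4+da);m=-np.sin(a)*H+np.cos(a)*np.array([0,0,1])
    v=(proj(f,[N+n*4+m*18,N+n*4+m*72]));d=v[1]-v[0];print(da,np.degrees(np.arctan2(-d[1],d[0])))
im=cv2.imread('pics/scene8.png');im=cv2.resize(im[205:260,275:325],None,fx=12,fy=12,interpolation=2)
cv2.imwrite('pics/z8.png',cv2.convertScaleAbs(im,alpha=1.8,beta=10))
E
```

```text
[[240.88  185.622]
 [332.693   1.098]]
-6 65.9762168156671
-3 64.72369942661864
0 63.555620200733216
3 62.458789519165784
6 61.422108460448555
```

View pics/z8.png

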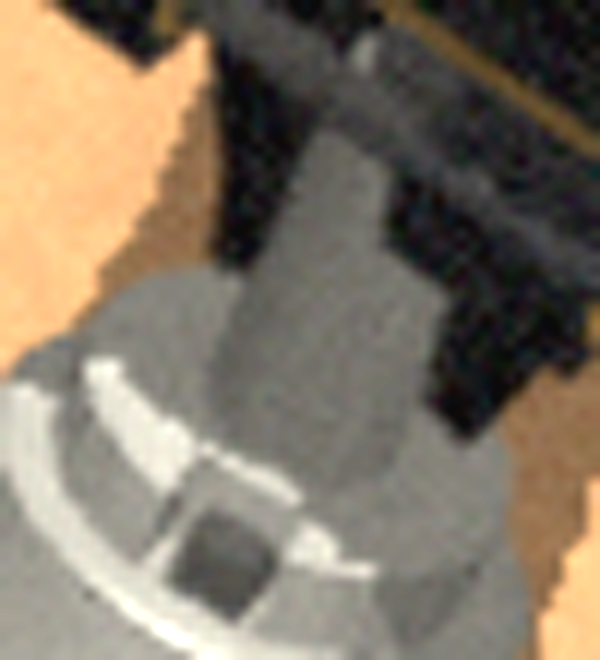

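```bash
python3 - <<'E'
from g import *
from h import *
s,R,_=st()
p=s["ee_pos"];n=NN/np.linalg.norm(NN)
for nm,o,k in (('scene',(275,205),12),):
    f=load('scene8')
    q=lambda P:(proj(f,P)-o+.5)*k-.5
    print("tcp,grip",q([p,p+[0,0,11],p+[0,0,42]]))
    print("nose,+18,+45,+76",q([N,N+n*18,N+n*45,N+n*76]), N+n*45)
print(n, NN)
E
```

```text
t 9.75 p [557.351 196.923 203.295] jaw -75.26 ydir [-0.001 -0.001 -1.   ] F [-11.309  -4.492   6.079] M [-0.593  2.155 -0.035] open 27.39
q [ 0.135  0.352 -0.687  1.562  0.229  1.31  -1.895]
tcp,grip [[404.41  271.815]
 [413.351 226.393]
 [439.902  91.518]]
nose,+18,+45,+76 [[268.636 500.475]
 [318.122 401.019]
 [394.806 246.902]
 [486.689  62.239]] [559.493 196.363 210.367]
[-0.46  -0.123  0.879] [-0.46  -0.123  0.879]
```

```bash
cat > ov2.py <<'E'
from g import *
from h import *
import sys
def draw(k,p,tilt,org,lat=0,out='o2'):
    L=np.array([-.258,.966,0]);res=[]
    a=np.radians(tilt);m=-np.sin(a)*H+np.cos(a)*np.array([0,0,1])+np.radians(lat)*L;m/=np.linalg.norm(m)
    X=np.cross(L,m);X/=np.linalg.norm(X);Y=np.cross(m,X)
    t=np.linspace(0,2*np.pi,60)
    for nm,o in (('scene',(268,200)),('side',(145,200))):
        f=load(nm+k);im=cv2.imread(f'pics/{nm}{k}.png')[o[1]:o[1]+75,o[0]:o[0]+65];im=cv2.resize(cv2.convertScaleAbs(im,alpha=1.7,beta=10),None,fx=6,fy=6,interpolation=2)
        q=lambda P:np.round((proj(f,P)-o+.5)*6-.5).astype(int)
        for r,h,c in ((14,72,(0,255,255)),(14,45,(0,255,255)),(14,14,(0,255,255)),(31,14,(0,0,255)),(31,0,(0,255,0))):
            cv2.polylines(im,[q(org+m*h+r*(np.outer(np.cos(t),X)+np.outer(np.sin(t),Y)))],True,c,1)
        for sg in (1,-1):
            b=[p+[0,0,-8]+L*sg*l+H*s for l,s in((14,-9.5),(14,9.5),(29,9.5),(29,-9.5))]
            cv2.polylines(im,[q(np.array(b))],True,(255,0,255),1)
        res.append(im)
    cv2.imwrite(f'pics/{out}.png',np.hstack(res))
if __name__=="__main__":
    n=NN/np.linalg.norm(NN)
    draw(sys.argv[1],env.read_state()["ee_pos"],float(sys.argv[2]),N+n*float(sys.argv[3]),float(sys.argv[4]))
E
python3 ov2.py 8 28.4 4 0
```

```text
(no output)
```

View pics/o2.png

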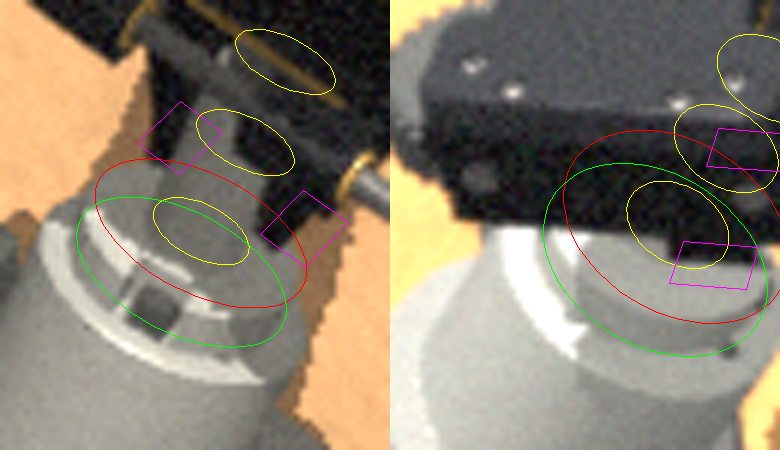

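Request:
carry_out(
  steps=[
    [[0.1,0,0,0,1],[0.2,0,0,0,1],[0.2,0,0,0,1]],
  ],
)

```text
clock: 10.05
ee_pos: [556.9, 196.7, 203.0]
tcp_rot: [-1.571, 0.002, -2.885]
wrist_force: [-2.1, 1.1, 1.5]
opening: 27.6
```

```bash
cat > d.py <<'E'
from g import *
s,R,j=st();where()
d=s["ee_pos"]+[0,0,11]-N;F=s["wrist_force"]+[0,0,7.8]
print("dist",d@NN,"perp x",d@np.array([.85,.227,.476]),"Fn",F@NN,"Fx",F@np.array([.85,.227,.476]),"Fy",F@np.array([-.258,.966,0]))
E
python3 d.py
```

```text
t 10.05 p [556.91  196.71  203.015] jaw -75.28 ydir [ 0.002  0.001 -1.   ] F [-2.054  1.074  1.451] M [0.275 0.058 0.145] open 27.6
q [ 0.137  0.349 -0.687  1.567  0.227  1.305 -1.894]
grip s -23.83720434852763 lat 0.9954811366707378 z 214.015188564768
dist 49.33794184064794 perp x -0.40423926961020334 Fn 8.943901407529454 Fx 2.9014219816650964 Fy 1.5668778258869522
```

Request:
carry_out(
  steps=[
    [[-0.05,0.09,0,0,1],[-0.1,0.18,0,0,1],[-0.14,0.26,0,0,1],[-0.14,0.26,0,0,1]],
  ],
)

```text
clock: 10.45
ee_pos: [556.3, 196.8, 201.2]
tcp_rot: [-1.57, -0.002, -2.884]
wrist_force: [-17.7, -4.3, 17.5]
opening: 27.2
```

```bash
python3 d.py
```

```text
t 10.45 p [556.318 196.808 201.218] jaw -75.25 ydir [-0.002 -0.001 -1.   ] F [-17.725  -4.291  17.459] M [-0.942  3.166 -0.014] open 27.21
q [ 0.135  0.352 -0.687  1.567  0.229  1.307 -1.896]
grip s -24.383426002965273 lat 1.2428427159100894 z 212.21751534749532
dist 48.017878624746935 perp x -1.7405633682742012 Fn 30.88407168395758 Fx -4.016892865428717 Fy 0.4277224255951371
```

```bash
python3 look.py 9; python3 - <<'E'
from h import *
a=[cv2.convertScaleAbs(cv2.resize(cv2.imread(f'pics/{n}9.png')[y:y+56,x:x+56],None,fx=7,fy=7,interpolation=2),alpha=1.7,beta=10) for n,x,y in(('scene',268,210),('side',160,215))]
cv2.imwrite('pics/raw9.png',np.hstack(a))
E
```

```text
t 10.45 p [556.318 196.808 201.218] jaw -75.25 ydir [-0.002 -0.001 -1.   ] F [-17.725  -4.291  17.459] M [-0.942  3.166 -0.014] open 27.21
q [ 0.135  0.352 -0.687  1.567  0.229  1.307 -1.896]
grip s -24.383426002965273 lat 1.2428427159100894 z 212.21751534749532
t 10.55 p [556.326 196.816 201.211] jaw -75.24 ydir [-0.002 -0.001 -1.   ] F [-16.553  -3.327  17.576] M [-0.974  3.139  0.017] open 27.23
q [ 0.135  0.352 -0.687  1.567  0.229  1.307 -1.895]
```

View pics/raw9.png

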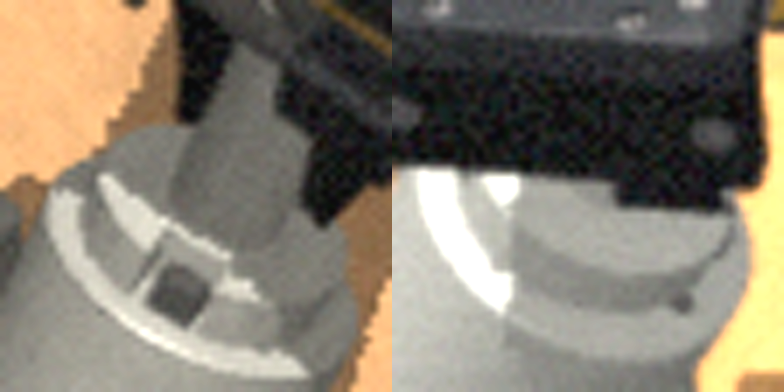

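Request:
carry_out(
  steps=[
    [[0,0,0,0.03,1],[0,0,0,0.06,1],[0,0,0,0.06,1]],
  ],
)

```text
clock: 10.85
ee_pos: [555.5, 198.0, 200.6]
tcp_rot: [-1.571, -0.003, -2.943]
wrist_force: [-17.5, -1.2, 13.0]
opening: 27.4
```

```bash
python3 d.py
```

```text
t 10.85 p [555.491 197.989 200.619] jaw -78.64 ydir [-0.003 -0.    -1.   ] F [-17.526  -1.223  12.992] M [0.122 3.438 0.379] open 27.38
q [ 0.128  0.351 -0.679  1.568  0.224  1.305 -1.953]
grip s -24.877873803375728 lat 2.596785926921151 z 211.6189444803961
dist 47.72701749863871 perp x -2.460578217419689 Fn 26.488854128361833 Fx -5.2776076765298425 Fy 3.3398472875946954
```

Request:
carry_out(
  steps=[
    [[0.1,0.05,0,0,1],[0.2,0.1,0,0,1],[0.3,0.16,0,0,1],[0.3,0.16,0,0,1]],
  ],
)

```text
clock: 11.25
ee_pos: [554.7, 197.7, 199.7]
tcp_rot: [-1.572, 0.002, -2.943]
wrist_force: [-7.6, 1.8, 10.2]
opening: 27.4
```

```bash
python3 d.py
```

```text
t 11.25 p [554.669 197.664 199.668] jaw -78.64 ydir [ 0.001  0.002 -1.   ] F [-7.573  1.79  10.173] M [0.854 1.402 0.302] open 27.41
q [ 0.131  0.346 -0.68   1.577  0.222  1.296 -1.952]
grip s -25.75607679196425 lat 2.495176908687985 z 210.6677045757966
dist 47.309115924914 perp x -3.6861082603639765 Fn 19.06173169113975 Fx 2.5247672783545054 Fy 3.6824049847750593
```

```bash
python3 look.py 10; python3 - <<'E'
from h import *
a=[cv2.convertScaleAbs(cv2.resize(cv2.imread(f'pics/{n}10.png')[y:y+56,x:x+56],None,fx=7,fy=7,interpolation=2),alpha=1.7,beta=10) for n,x,y in(('scene',268,210),('side',160,215))]
cv2.imwrite('pics/raw10.png',np.hstack(a))
E
sed -i 's/(0,0,255));circ(31,g,(0,255,0))/(0,0,255));circ(31,g,(0,255,0))/' ov.py; python3 ov.py 10 0 3
```

```text
t 11.25 p [554.669 197.664 199.668] jaw -78.64 ydir [ 0.001  0.002 -1.   ] F [-7.573  1.79  10.173] M [0.854 1.402 0.302] open 27.41
q [ 0.131  0.346 -0.68   1.577  0.222  1.296 -1.952]
grip s -25.75607679196425 lat 2.495176908687985 z 210.6677045757966
t 11.35 p [554.632 197.695 199.632] jaw -78.64 ydir [ 0.001  0.002 -1.   ] F [-7.176  0.954 11.027] M [0.768 1.369 0.204] open 27.25
q [ 0.131  0.346 -0.68   1.576  0.222  1.297 -1.952]
```

View pics/raw10.png

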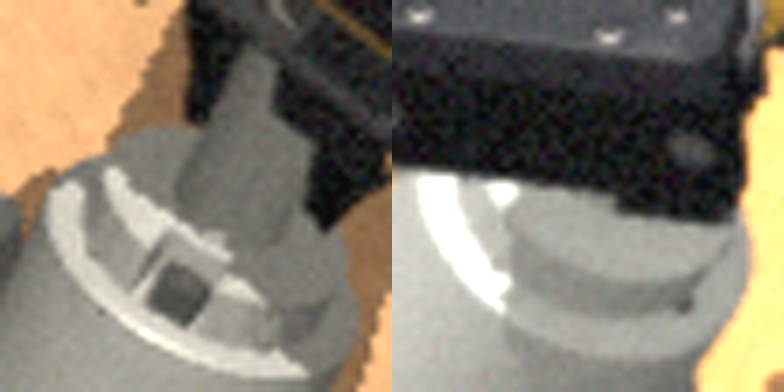

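View pics/ov10.png

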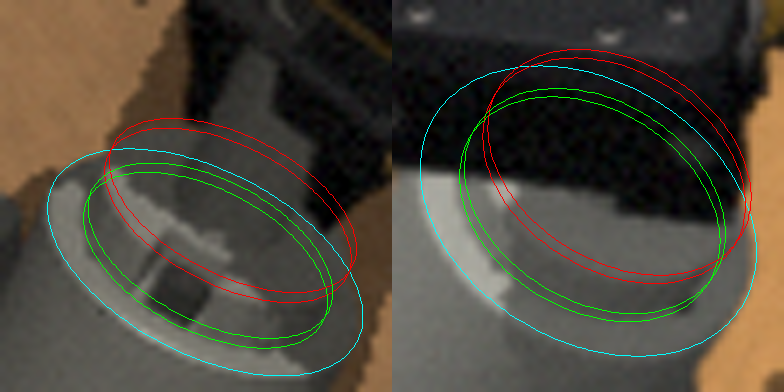

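Request:
carry_out(
  steps=[
    [[0,0.1,-0.05,0,1],[-0.02,0.2,-0.1,-0.02,1],[-0.03,0.3,-0.1,-0.03,1],[-0.03,0.3,-0.1,-0.03,1]],
  ],
)

```text
clock: 11.75
ee_pos: [554.4, 196.9, 197.9]
tcp_rot: [-1.569, -0.0, -2.915]
wrist_force: [-16.6, -8.4, 25.8]
opening: 27.3
```

```bash
python3 d.py
```

```text
t 11.75 p [554.357 196.866 197.933] jaw -77.0 ydir [ 0.    -0.001 -1.   ] F [-16.647  -8.43   25.817] M [-1.05   3.562  0.089] open 27.27
q [ 0.133  0.348 -0.683  1.578  0.227  1.296 -1.927]
grip s -26.262850181896308 lat 1.8048340940369874 z 208.93311556248605
dist 46.025846821527786 perp x -4.957676378406456 Fn 38.244004368291584 Fx -0.0622129336148179 Fy -3.848792651631976
```

```bash
python3 look.py 11; python3 ov.py 11 0 3; python3 - <<'E'
from h import *
a=[cv2.convertScaleAbs(cv2.resize(cv2.imread(f'pics/{n}11.png')[y:y+56,x:x+56],None,fx=7,fy=7,interpolation=2),alpha=1.7,beta=10) for n,x,y in(('scene',268,210),('side',160,215))]
cv2.imwrite('pics/raw11.png',np.vstack([np.hstack(a)]))
E
```

```text
t 11.75 p [554.357 196.866 197.933] jaw -77.0 ydir [ 0.    -0.001 -1.   ] F [-16.647  -8.43   25.817] M [-1.05   3.562  0.089] open 27.27
q [ 0.133  0.348 -0.683  1.578  0.227  1.296 -1.927]
grip s -26.262850181896308 lat 1.8048340940369874 z 208.93311556248605
t 11.85 p [554.351 196.865 197.934] jaw -77.02 ydir [ 0.    -0.001 -1.   ] F [-17.113  -8.23   26.444] M [-1.068  3.475  0.118] open 27.69
q [ 0.133  0.348 -0.683  1.578  0.227  1.296 -1.927]
```

View pics/raw11.png

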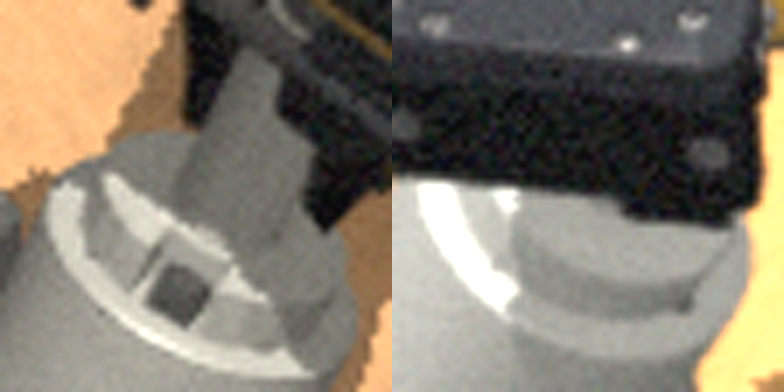

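View pics/ov11.png

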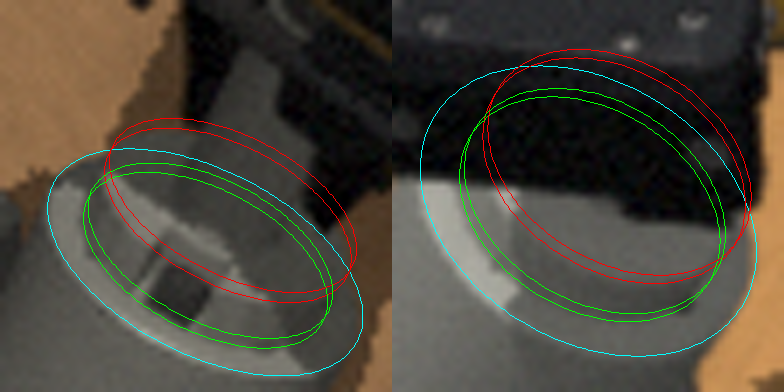

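Request:
carry_out(
  steps=[
    [[0,0.03,0.05,-0.015,1],[0,0.06,0.1,-0.03,1],[-0.02,0.1,0.1,-0.03,1],[-0.02,0.1,0.1,-0.03,1]],
  ],
)

```text
clock: 12.25
ee_pos: [554.7, 196.6, 197.5]
tcp_rot: [-1.57, 0.0, -2.885]
wrist_force: [-18.9, -6.2, 30.0]
opening: 27.5
```

```bash
python3 d.py
```

```text
t 12.25 p [554.674 196.634 197.543] jaw -75.27 ydir [ 0.001 -0.001 -1.   ] F [-18.868  -6.159  29.966] M [-1.124  3.92  -0.075] open 27.46
q [ 0.137  0.35  -0.688  1.578  0.229  1.295 -1.897]
grip s -26.016853343849295 lat 1.4991339275508102 z 208.54345752041843
dist 45.56622918025792 perp x -4.926692440163631 Fn 42.63326093828115 Fx 0.5409379249462781 Fy -1.0818323534891696
```

Request:
carry_out(
  steps=[
    [[0.05,-0.1,0,0,1],[0.1,-0.2,0,0,1],[0.12,-0.26,0,0,1],[0.12,-0.26,0,0,1]],
  ],
)

```text
clock: 12.65
ee_pos: [554.4, 196.5, 197.6]
tcp_rot: [-1.571, 0.002, -2.884]
wrist_force: [-4.4, 1.3, 8.2]
opening: 27.1
```

```bash
python3 d.py; python3 look.py 12; python3 ov.py 12 0 3; python3 - <<'E'
from h import *
a=[cv2.convertScaleAbs(cv2.resize(cv2.imread(f'pics/{n}12.png')[y:y+56,x:x+56],None,fx=7,fy=7,interpolation=2),alpha=1.7,beta=10) for n,x,y in(('scene',268,210),('side',160,215))]
cv2.imwrite('pics/raw12.png',np.vstack([np.hstack(a)]))
E
```

```text
t 12.65 p [554.42  196.495 197.646] jaw -75.26 ydir [ 0.001  0.001 -1.   ] F [-4.374  1.297  8.18 ] M [ 0.165  0.793 -0.008] open 27.12
q [ 0.139  0.348 -0.688  1.58   0.227  1.294 -1.896]
grip s -26.297896842482892 lat 1.4303348828607771 z 208.6460800309704
dist 45.79028446276655 perp x -5.1251365389029555 Fn 15.899296603441432 Fx 4.183327707560253 Fy 2.381866682541089
t 12.65 p [554.42  196.495 197.646] jaw -75.26 ydir [ 0.001  0.001 -1.   ] F [-4.374  1.297  8.18 ] M [ 0.165  0.793 -0.008] open 27.12
q [ 0.139  0.348 -0.688  1.58   0.227  1.294 -1.896]
grip s -26.297896842482892 lat 1.4303348828607771 z 208.6460800309704
t 12.75 p [554.421 196.524 197.646] jaw -75.26 ydir [ 0.001  0.001 -1.   ] F [-3.97   0.919  7.856] M [ 0.144  0.829 -0.003] open 27.17
q [ 0.139  0.348 -0.688  1.58   0.227  1.294 -1.896]
```

View pics/raw12.png

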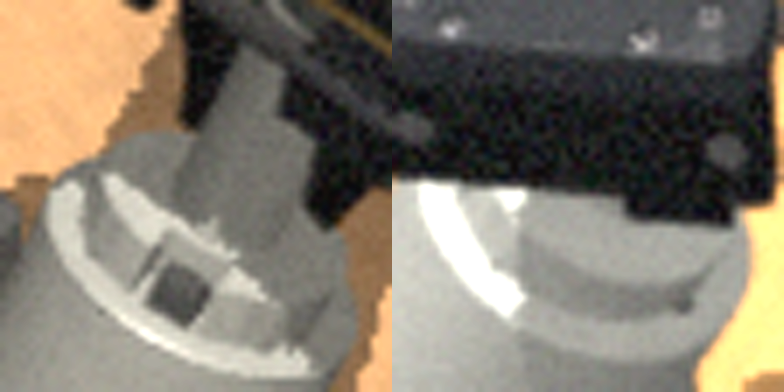

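View pics/ov12.png

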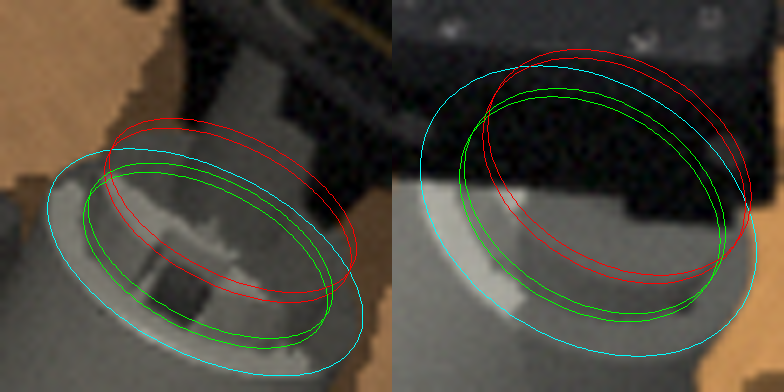

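```bash
python3 - <<'E'
from g import *
from h import *
X=np.cross([-.258,.966,0],NN);X/=np.linalg.norm(X);Y=np.array([-.258,.966,0]);t=np.linspace(0,2*np.pi,2000)
for k in ('8','12'):
  im=cv2.imread(f'pics/side{k}.png').astype(float).mean(2)
  f=load('side'+k)
  for c in (188,192,196): # 160+ (x-392)/7
    print(k,c,[int(v) for v in im[245:272,c]])
    r=[]
    for R,h in ((31,14),(31,0),(31,17),(31,3),(40,0)):
        u=proj(f,N+NN*h+R*(np.outer(np.cos(t),X)+np.outer(np.sin(t),Y)));m=np.abs(u[:,0]-c)<.4;r.append(round(u[m,1].max()-245,1))
    print("pred idx top0,bot0,top3,bot3,face",r)
E
```

```text
8 188 [94, 94, 93, 96, 91, 93, 91, 84, 76, 75, 72, 74, 75, 79, 93, 95, 93, 94, 93, 92, 89, 75, 76, 70, 69, 72, 67]
pred idx top0,bot0,top3,bot3,face [np.float64(8.3), np.float64(14.9), np.float64(6.8), np.float64(13.6), np.float64(19.7)]
8 192 [91, 95, 92, 97, 97, 97, 94, 92, 80, 73, 73, 71, 69, 73, 90, 91, 97, 91, 98, 91, 95, 85, 70, 71, 67, 65, 68]
pred idx top0,bot0,top3,bot3,face [np.float64(9.5), np.float64(15.4), np.float64(8.1), np.float64(14.2), np.float64(20.3)]
8 196 [94, 93, 94, 94, 95, 95, 95, 92, 77, 70, 72, 68, 69, 79, 89, 92, 95, 92, 92, 97, 87, 83, 72, 67, 65, 61, 63]
pred idx top0,bot0,top3,bot3,face [np.float64(10.0), np.float64(15.3), np.float64(8.8), np.float64(14.2), np.float64(20.4)]
12 188 [90, 93, 94, 94, 95, 95, 92, 91, 89, 78, 71, 72, 75, 75, 77, 89, 96, 92, 92, 94, 90, 76, 76, 74, 71, 72, 70]
pred idx top0,bot0,top3,bot3,face [np.float64(8.3), np.float64(14.9), np.float64(6.8), np.float64(13.6), np.float64(19.7)]
12 192 [74, 85, 89, 91, 94, 95, 93, 93, 93, 90, 79, 67, 71, 68, 70, 71, 90, 95, 95, 96, 94, 83, 69, 69, 69, 68, 63]
pred idx top0,bot0,top3,bot3,face [np.float64(9.5), np.float64(15.4), np.float64(8.1), np.float64(14.2), np.float64(20.3)]
12 196 [11, 39, 82, 93, 98, 93, 93, 94, 91, 91, 79, 70, 70, 65, 70, 79, 90, 92, 92, 92, 88, 81, 70, 67, 64, 63, 58]
pred idx top0,bot0,top3,bot3,face [np.float64(10.0), np.float64(15.3), np.float64(8.8), np.float64(14.2), np.float64(20.4)]
```

Request:
carry_out(
  steps=[
    [[-0.1,-0.05,0,0,1],[-0.2,-0.1,0,0,1],[-0.3,-0.15,0,0,1],[-0.3,-0.15,0,0,1]],
  ],
)

```text
clock: 13.15
ee_pos: [554.6, 196.5, 197.9]
tcp_rot: [-1.57, -0.006, -2.884]
wrist_force: [-16.1, -3.0, 9.6]
opening: 27.1
```

```bash
python3 d.py
```

```text
t 13.15 p [554.615 196.515 197.872] jaw -75.23 ydir [-0.005 -0.002 -1.   ] F [-16.147  -2.966   9.622] M [-0.644  3.298 -0.048] open 27.09
q [ 0.135  0.354 -0.687  1.573  0.229  1.303 -1.896]
grip s -26.10467101336888 lat 1.3988644990624224 z 208.87203785186674
dist 45.896886308139 perp x -4.847558251233809 Fn 23.106736377798295 Fx -6.105535851195703 Fy 1.3007553317738774
```

Request:
carry_out(
  steps=[
    [[0.1,0.1,0,0,1],[0.15,0.25,0,0,1],[0.15,0.3,0,0,1],[0.15,0.3,0,0,1],[0.15,0.3,0,0,1]],
  ],
)

```text
clock: 13.65
ee_pos: [554.5, 196.5, 197.5]
tcp_rot: [-1.57, -0.001, -2.884]
wrist_force: [-17.8, -4.8, 25.5]
opening: 27.1
```

```bash
python3 d.py
```

```text
t 13.65 p [554.534 196.54  197.543] jaw -75.25 ydir [-0.001 -0.001 -1.   ] F [-17.77   -4.791  25.461] M [-1.007  3.606  0.065] open 27.1
q [ 0.137  0.35  -0.688  1.577  0.229  1.297 -1.897]
grip s -26.176633443570676 lat 1.444457822799192 z 208.5426655365347
dist 45.64163222629931 perp x -5.06766092714465 Fn 37.99973490794905 Fx -0.3602524993615555 Fy -0.04347569398027391
```

Request:
carry_out(
  steps=[
    [[0.05,-0.1,0,0,1],[0.1,-0.25,0,0,1],[0.1,-0.25,0,0,0.4],[0.1,-0.25,0,0,0],[0.1,-0.25,0,0,-0.6]],
  ],
)

```text
clock: 14.15
ee_pos: [555.2, 195.5, 197.4]
tcp_rot: [-1.57, 0.001, -2.885]
wrist_force: [-0.0, -0.6, -0.2]
opening: 36.4
```

Request:
carry_out(
  steps=[
    [[0,0,0,0,-1],[0,0,0,0,-1],[0,0,0,0,-1],[0,0,0,0,-1],[0,0,0,0,-1]],
  ],
)

```text
clock: 14.65
ee_pos: [554.7, 195.9, 197.5]
tcp_rot: [-1.571, 0.0, -2.885]
wrist_force: [0.9, 0.2, 0.7]
opening: 75.2
```

```bash
python3 d.py; python3 look.py 13; python3 ov.py 13 0 3; python3 - <<'E'
from h import *
a=[cv2.convertScaleAbs(cv2.resize(cv2.imread(f'pics/{n}13.png')[y:y+56,x:x+56],None,fx=7,fy=7,interpolation=2),alpha=1.7,beta=10) for n,x,y in(('scene',268,210),('side',160,215))]
cv2.imwrite('pics/raw13.png',np.vstack([np.hstack(a)]))
E
```

```text
t 14.65 p [554.672 195.882 197.531] jaw -75.29 ydir [ 0. -0. -1.] F [0.921 0.207 0.741] M [ 0.055  0.065 -0.018] open 75.18
q [ 0.138  0.349 -0.687  1.579  0.228  1.295 -1.895]
grip s -26.21226258870413 lat 0.7731374150372906 z 208.53094168110957
dist 45.64838719868761 perp x -5.104579920905442 Fn 7.058540585251717 Fx 4.8948111505725995 Fy -0.03790163028270224
t 14.65 p [554.672 195.882 197.531] jaw -75.29 ydir [ 0. -0. -1.] F [0.921 0.207 0.741] M [ 0.055  0.065 -0.018] open 75.18
q [ 0.138  0.349 -0.687  1.579  0.228  1.295 -1.895]
grip s -26.21226258870413 lat 0.7731374150372906 z 208.53094168110957
t 14.75 p [554.62  195.906 197.533] jaw -75.28 ydir [ 0. -0. -1.] F [-0.537 -0.273  0.523] M [-0.023 -0.019 -0.046] open 82.31
q [ 0.138  0.349 -0.687  1.579  0.228  1.295 -1.895]
```

View pics/raw13.png

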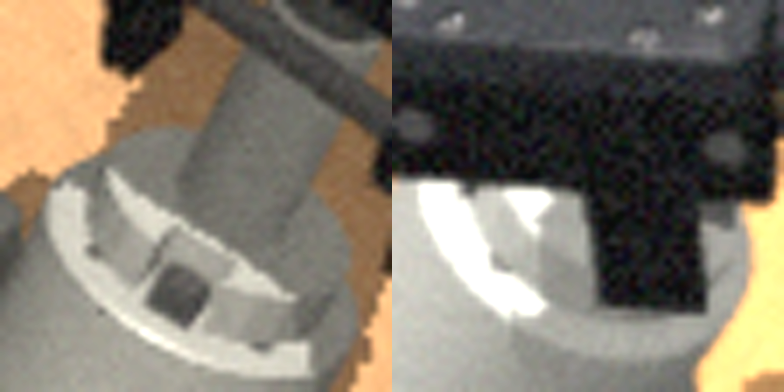

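Request:
carry_out(
  steps=[
    [[0,-2,0,0,-1],[0,-5,0,0,-1],[0,-9,0,0,-1],[0,-13,0,0,-1],[3,-16,0,0,-1]],
  ],
)

```text
clock: 15.25
ee_pos: [527.0, 188.2, 358.9]
tcp_rot: [-1.572, 0.001, -2.886]
wrist_force: [0.7, -1.1, -0.2]
opening: 86.8
```

Request:
carry_out(
  steps=[
    [[4,0,3,0,-1],[8,0,6,0,-1],[12,0,9,0,-1],[14,0,13,0,-1],[14,0,13,0,-1]],
  ],
)

```text
clock: 15.75
ee_pos: [422.1, 21.3, 358.0]
tcp_rot: [-1.568, 0.001, -2.893]
wrist_force: [1.3, 0.4, 0.1]
opening: 86.8
```

```bash
python3 look.py 14; python3 - <<'E'
import cv2
from h import *
a=[cv2.resize(cv2.imread(f'pics/{n}14.png')[y:y+95,x:x+95],None,fx=4.2,fy=4.2,interpolation=2) for n,x,y in(('scene',250,190),('side',140,170))]
cv2.imwrite('pics/raw14.png',np.hstack(a))
E
```

```text
t 15.75 p [422.087  21.259 358.045] jaw -75.78 ydir [ 0.001 -0.003 -1.   ] F [1.331 0.365 0.062] M [ 0.006 -0.015  0.007] open 86.84
q [ 0.457 -0.148 -0.536  1.701 -0.073  1.566 -1.397]
grip s -199.34212955355878 lat -133.70622887476955 z 369.04470656864845
t 15.85 p [423.075  26.282 357.856] jaw -75.42 ydir [ 0.001 -0.    -1.   ] F [ 0.115  1.814 -0.26 ] M [ 0.045 -0.041 -0.008] open 87.27
q [ 0.453 -0.144 -0.543  1.699 -0.074  1.565 -1.401]
```

View pics/raw14.png

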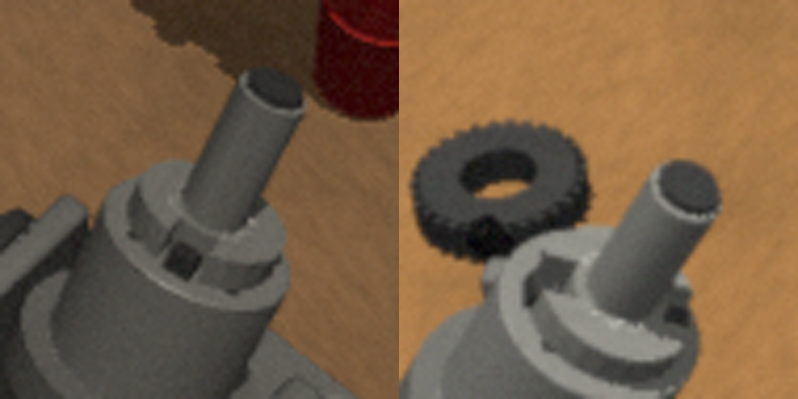

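View pics/scene14.png

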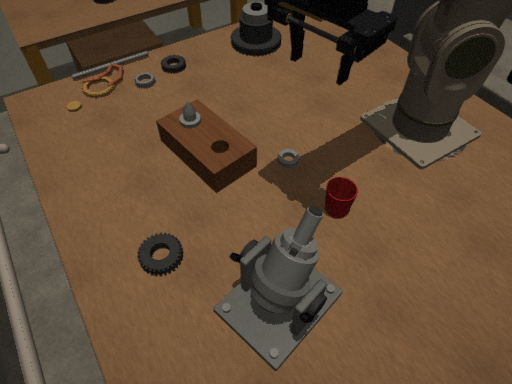

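```bash
python3 - <<'E'
from g import *
from h import *
A=load('scene14');B=load('side14')
p,r=tri([(A,(250+276/4.2-.4,190+87/4.2-.4)),(B,(140+291/4.2-.4,170+188/4.2-.4))]);print(p,r)
d=p-N;print("along n",d@NN,"X",d@np.array([.85,.227,.476]),"lat",d@[-.258,.966,0])
im=cv2.convertScaleAbs(cv2.imread('pics/side14.png')[200:270,150:240],alpha=1.4)
im2=cv2.convertScaleAbs(cv2.imread('pics/scene14.png')[200:270,265:325],alpha=1.6)
cv2.imwrite('pics/z14.png',np.hstack([cv2.resize(im,None,fx=5,fy=5,interpolation=2),cv2.resize(im2,None,fx=5,fy=5,interpolation=2)]))
E
```

```text
[544.035 192.232 234.414] [np.float64(0.22081554737525952), np.float64(0.22081554737525164)]
along n 73.74179985641946 X -2.655002932449082 lat -0.00835312778738818
```

View pics/z14.png

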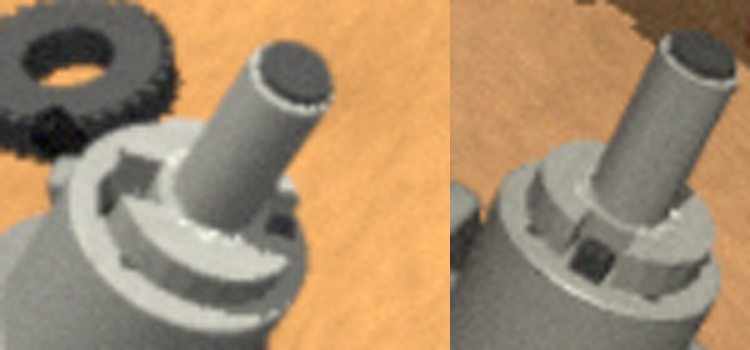

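```bash
python3 - <<'E'
from plant import env,job
print(job.finish_job()); print(env.read_state()["clock"])
E
```

```text
the job is handed in; nothing more can be done
None
the job is handed in; nothing more can be done
```

I took the arbor out of the rack and fitted it into the tilted spindle. I let go only after it was seated, and I've handed the job in. The last images show it home, but no verdict came back.

**How it went**
- **Grip angle:** I measured the dog line at about 14.7° from the spindle x axis. I then gripped the mandrel at the angle that would bring the slots onto the dogs.
- **Tilting:** The tool can only point straight down, so I used the bore's lip to tip the arbor to the spindle's roughly 28° lean while it stayed in the fingers.
- **Pressing home:** It stuck about 4 mm short until I eased it sideways and turned it a little. At the end it met a firm stop at a wrist force of about 38–43 N along the axis, with almost no side force, while still held.

**Last checks**
- **Depth:** With the arbor released, both slots sit over the dogs. The arbor's top measured 73.7 mm out along the spindle axis, against 76 mm expected, so nothing suggests it is standing proud.
- **Bystanders:** The dead centre, gear, bearing and cup look unmoved by eye, and the gripper is clear of everything. Elapsed time was about 16 s.

**Checks that disagreed**
- **Gap while gripped:** Flange-edge readings taken under grip suggested 0–2 mm still open, where the released image showed none.
- **Sideways offset:** The gripper sat about 5 mm off my estimated axis, and the arbor's top is 2.7 mm off it, about 2° of tilt. I put this down to error in my estimate of the axis and slip in the grip, because the arbor resisted being moved sideways as a flat-seated part would.

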